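# Unload the counter dryer, load the open napkin rings and start it

### The job

The teapot on the dryer is dry: lift it off its rest and stand it upright wholly on the cork trivet, and thread every washed napkin ring lying about sideways through its gap onto the dryer's post, so that all lie flat in a stack below the head. Only when that is done, slide the child lock fully aside, press the start button all the way in and let it go, then slide the lock fully closed over the button again. Leave the jar, the mug and the plant where they are.

Things in the scene. Friction and masses are not known exactly. Their poses are not given: they have to be found in the camera images.
- dryer: fixed flat white warm-air dryer, 140 (x) x 400 (y) x 25 mm high, somewhat turned about the vertical; origin at the centre of its underside. Along its y axis, all at x = 0: a round teapot rest at y = +125 mm, the ring post at y = 0, the start button under its child lock at y = -115 mm
- post (a point): foot of the dryer's upright steel post, on the deck (25 mm above the worktop), axes as the dryer's. The post is 12 mm thick; a flat head 38 mm across and 5 mm thick begins 72 mm above this point and its top is 77 mm above it, so a ring (bore 32 mm) cannot go over the head and must come in from the side below it. There is room for 4 stacked rings and some 16 mm more
- rest (a point): centre of the top of the teapot rest, a steel disc 100 mm across standing 5 mm above the dryer's deck; the teapot stands on it at the start
- teapot: loose white teapot, 0.4 to 0.7 kg, foot 80 mm and belly 110 mm across, 108 mm high to its lid knob (lid fixed), with an arched overhead handle; origin at the centre of its underside, z up, spout towards its +x reaching 85 mm out and 90 mm up
- teapot_grip (a point): centre of the teapot's handle bar, 150 mm above its underside: a wooden bar 70 mm along the teapot's x, 14 mm wide (y) and 14 mm high; 40 mm of free space beneath it
- trivet: fixed round cork trivet, 140 mm across and 8 mm thick, left or right of the dryer; origin at the centre of its underside on the worktop
- ring0: loose open brass napkin ring (may be absent), 0.09 to 0.14 kg, lying flat on the worktop: a C of nine flats, 52 mm across outside, 32 mm bore, 14 mm high, wall 10 mm. Origin at the centre of the bore on the underside; its gap faces its +x: 21 mm wide at the bore (at x = 14 mm), flaring to 38 mm outside. The flats towards +y and -y, 52 mm apart and 14 mm long, are good to grip
- ring1: loose open brass napkin ring (may be absent), 0.09 to 0.14 kg, lying flat on the worktop: a C of nine flats, 52 mm across outside, 32 mm bore, 14 mm high, wall 10 mm. Origin at the centre of the bore on the underside; its gap faces its +x: 21 mm wide at the bore (at x = 14 mm), flaring to 38 mm outside. The flats towards +y and -y, 52 mm apart and 14 mm long, are good to grip
- ring2: loose open brass napkin ring (may be absent), 0.09 to 0.14 kg, lying flat on the worktop: a C of nine flats, 52 mm across outside, 32 mm bore, 14 mm high, wall 10 mm. Origin at the centre of the bore on the underside; its gap faces its +x: 21 mm wide at the bore (at x = 14 mm), flaring to 38 mm outside. The flats towards +y and -y, 52 mm apart and 14 mm long, are good to grip
- ring3: loose open brass napkin ring (may be absent), 0.09 to 0.14 kg, lying flat on the worktop: a C of nine flats, 52 mm across outside, 32 mm bore, 14 mm high, wall 10 mm. Origin at the centre of the bore on the underside; its gap faces its +x: 21 mm wide at the bore (at x = 14 mm), flaring to 38 mm outside. The flats towards +y and -y, 52 mm apart and 14 mm long, are good to grip
- lock (a joint): grey child lock, m: 0 = closed over the start button, 0.05 = fully aside, towards the dryer's -y; starts at 0 to 0.005. It stays where it is left; about 1.5 N moves it. It is a flat 50 x 44 x 4 mm cover sliding between two rails (62 mm across x, from x = 26 to 34 mm on either side, tops 56 mm above the worktop), its underside 50 mm above the worktop
- lock_grip (a point): top centre of the ridge on the lock's cover, 74 mm above the worktop, moves with the lock: ridge 34 mm along the dryer's x, 12 mm along y, 20 mm above the cover
- start (a joint): white round start button, 28 mm across, pressed straight down: 0 = up, 0.006 = fully in (about 5 N), springs back. Shut in beneath the lock's cover when the lock is closed
- start_top (a point): centre of the button's top, 47 mm above the worktop when up; the lock's rails (tops 9 mm higher) leave 52 mm between them there along the dryer's x
- jar: loose storage jar with wooden cap, 68 mm across, 110 mm high, origin at its underside; not part of the job. It stands on the side where the trivet is not
- mug: loose white mug, 80 mm across, 90 mm high, origin at its underside; not part of the job
- plant: loose small potted plant, 72 mm pot, leaves 40 mm out and 105 mm high, origin at its underside; not part of the job
Not all that is in view belongs to the job. What is shaped like the ring2 but black or pink is not meant.

How it is judged:
On the way, in this order (a step that is already met when the one before it is completed fails the run):
1. the teapot stands on the trivet and every ring is on the post, let go (horizontal distance between teapot and trivet below 0.03 m and z of teapot in the frame of trivet below 0.012 m and angle between teapot's own z axis and vertical below 0.1 rad and horizontal distance between each of ring0, ring1, ring2, ring3 and post below 0.014 m and z of each of ring0, ring1, ring2, ring3 in the frame of post below 0.06 m and angle between the z axis of each of ring0, ring1, ring2, ring3 and the z axis of dryer, either way round below 0.2 rad and contact force between the fingers and ring0 below 0.2 N and contact force between the fingers and ring1 below 0.2 N and contact force between the fingers and ring2 below 0.2 N and contact force between the fingers and ring3 below 0.2 N and contact force between the fingers and teapot below 0.2 N), for 0.3 s.
2. the child lock is slid aside (value of joint lock above 0.042 m), for 0.1 s.
3. the start button is pressed in (value of joint start above 0.0045 m), for 0.05 s.
4. the button is up and the child lock is closed over it again (value of joint start below 0.0015 m and value of joint lock below 0.008 m), for 0.2 s.
At the end, for the whole second after the job is handed in: The teapot stands upright on the trivet within 30 mm of its centre; every ring present lies flat (within 0.2 rad) on the post below the head, its centre within 14 mm of the post's axis; all at rest; the lock is within 8 mm of closed and the button is up (all of step 4 and horizontal distance between teapot and trivet below 0.03 m and z of teapot in the frame of trivet below 0.012 m and angle between teapot's own z axis and vertical below 0.1 rad and horizontal distance between each of ring0, ring1, ring2, ring3 and post below 0.014 m and z of each of ring0, ring1, ring2, ring3 in the frame of post below 0.06 m and angle between the z axis of each of ring0, ring1, ring2, ring3 and the z axis of dryer, either way round below 0.2 rad and linear speed of each of ring0, ring1, ring2, ring3, teapot below 0.03 m/s); the robot touches nothing.
It fails at once if the jar is pushed aside or knocked over (distance of jar from where it was at the start of the episode above 0.03 m or angle between jar's own z axis and vertical above 0.5 rad).
It fails at once if the mug is pushed aside or knocked over (distance of mug from where it was at the start of the episode above 0.03 m or angle between mug's own z axis and vertical above 0.5 rad).
It fails at once if the plant is pushed aside or knocked over (distance of plant from where it was at the start of the episode above 0.03 m or angle between plant's own z axis and vertical above 0.5 rad).
Of ring0, ring1, ring2, ring3 only 3 to 4 are there at a start; the rules pass over those that are not, and their reading is None.
At some moment in a run one of ring0, ring1, ring2, ring3 may be knocked a few centimetres aside while the robot is not near it.
Once in a run the grip may slacken for a moment while it holds something.
It also fails if it takes over 210 s, if anything falls off the work surface, if the arm or the gripper's body presses on something with over 40 N, if the wrist force passes 120 N, or if a joint passes its speed limit or range.

### The arm

A 7-joint arm with a two-finger parallel gripper is mounted at the origin on the work surface. World frame = base frame: x ahead of the robot, y to its left, z up, the work surface at z = 0. Lengths are in m, angles in rad, forces in N, time in s.
With the tool pointing down it reaches from about 0.4 to 0.85 m from the base axis. Payload 10.4 kg.
Tool frame: the origin (TCP) lies between the finger pads; the fingertips stand 8 mm ahead of it and the grasp point (between the pads) lies 11 mm behind it; z points along the fingers, x is the direction in which the jaws open and shut, and the axes are right-handed (so a half turn about z gives the same grasp; the last joint's range is limited). The gripper opens to 87 mm and grips with 3 to 60 N. Pads are 19 mm wide; open, the fingers measure 117 mm over their backs; the gripper's body (75 mm by 190 mm) begins 51 mm behind the grasp point.
Start: joints at [1.173, 0.332, -0.065, 1.46, 0.022, 1.35, -0.088], TCP at [0.229, -0.582, 0.231] pointing down, gripper open.
Joint ranges: [-2.6, 2.6], [-0.5, 2.12], [-1.47, 1.34], [0.16, 2.42], [-1.27, 4.41], [0.06, 2.06], [-2.6, 2.6]. Speed limits (rad/s): [2.22, 2.22, 2.79, 2.79, 3.14, 3.14, 3.14].

### API

Orientations are given as a unit quaternion [x, y, z, w].
In Python, from bench import r, viewer gives the robot as it stands.
- The arm moves only by the tool apply_moves, never from a script. Its argument "increments" is a list of rows, each an object with "grip": the closure in counts, from 0 (fully open) to 255 (shut); "xyz": the shift along the tool's x, y, z in mm, a list of three; "rotation": the turn, a rotation vector about the tool's x, y, z in degrees, a list of three. A call has 1 to 5 rows; each row is the pose to reach, as a shift and turn from the pose measured when the call began, along the tool's axes at that moment; what a row does not reach only later rows make up. A row lasts 1/8 s, in which the tool goes at most 62.5 mm and 10.7 degrees, less where a joint would pass 70% of its speed; a pose out of reach is approached as far as the arm can. A call with a gripper value outside its range is refused whole. The fingers move at their own pace and stop on an object; "squeeze" is the grip in N (left out, the last holds). Time passes only in rows, so rows that repeat a pose let the fingers close. It gives the time, the measured TCP pose, the force and the opening at its end, in the units of the state.
- r.read_state(): the state, without advancing time (a new reading comes with each control period).
- viewer.camera(name): name is "side" or "top" or "wrist"; returns a dict with "img" (480x640x3 uint8, blue, green, red), "range_z" (480x640 float32, m along the optical axis (not along the pixel's ray), 0 where there is no reading), "vertical_fov" (degrees; the focal length in pixels is half the picture's height over the tangent of half this angle, whatever the lens; pixels are square), "cx", "cy" (the principal point, pixels), "D" ([k1, k2, p1, p2, k3] as OpenCV has them; the pictures are not rectified), "rvec" (rotation vector, rad) and "tvec" (3), from world to camera coordinates, as OpenCV has them. Camera axes: x right, y down, z forward; pixel columns grow to the right and rows downward; lengths in m; the calibration is good to about 2 mm. A picture is of the moment at which its call begins.
- r.close_job(): hands the job in, once; it reports no verdict.
The state is a dict: "time": time; "joint_positions": joint angles; "joint_vel": joint speeds; "joint_torque": joint torques, N m; "ee_pos": TCP position; "eef_rot": TCP orientation; "ft_force": force on the tool from outside, world axes, zero at the start; "torque": the same for the moment, N m; "width": finger opening in m.
Only numpy, scipy, OpenCV 4.12 (cv2) and the standard library are available. Lean on these libraries where they do the work, as an engineer would, in place of code of your own. Each camera call takes 0.05 s, during which the arm holds its last target.

## Working session

There is one attempt and no reset: what is moved stays moved. The work goes in short steps, Python scripts to look and compute and a tool call to move; the robot and the scene stay as the last step left them, time stands still between calls to the robot, and variables do not carry over. Pictures are saved under pics/ and viewed, and the job is handed in when it is done.

Besides the shell and the picture viewer there is one more tool, called by a JSON object that holds its "name" and its "arguments", one argument or row to a line. apply_moves: Moves the arm, as the interface text tells. Its arguments: {"type":"object","properties":{"increments":{"type":"array","items":{"type":"object","properties":{"grip":{"type":"number"},"xyz":{"type":"array","items":{"type":"number"}},"rotation":{"type":"array","items":{"type":"number"}}}}},"squeeze":{"type":"number"}},"required":["increments"]}

```bash
mkdir -p pics; ls; cat > h.py <<'E'
import numpy as np, cv2
from bench import r, viewer
from scipy.spatial.transform import Rotation as R
def K(c):
    f=240/np.tan(np.radians(c["vertical_fov"])/2)
    return np.array([[f,0,c["cx"]],[0,f,c["cy"]],[0,0,1.]])
def ray(c,uv):
    uv=np.asarray(uv,float).reshape(-1,1,2)
    n=cv2.undistortPoints(uv,K(c),np.array(c["D"],float)).reshape(-1,2)
    Rm=cv2.Rodrigues(np.array(c["rvec"],float))[0]; t=np.array(c["tvec"],float).ravel()
    d=np.c_[n,np.ones(len(n))]@Rm   # R^T d
    return -Rm.T@t, d
def onplane(c,uv,z):
    o,d=ray(c,uv); s=(z-o[2])/d[:,2]; return o+d*s[:,None]
def proj(c,P):
    return cv2.projectPoints(np.asarray(P,float).reshape(-1,3),np.array(c["rvec"],float),np.array(c["tvec"],float),K(c),np.array(c["D"],float))[0].reshape(-1,2)
def cloud(c):
    v,u=np.mgrid[0:480,0:640]; o,d=ray(c,np.c_[u.ravel(),v.ravel()])
    z=c["range_z"].ravel().astype(float)
    P=o+d*z[:,None]; P[z==0]=np.nan
    return P.reshape(480,640,3)
E
python3 - <<'E'
from h import *
import pickle
s=r.read_state();print(s)
for n in ("side","top","wrist"):
    c=viewer.camera(n); cv2.imwrite(f"pics/{n}0.png",c["img"]); pickle.dump(c,open(f"{n}0.pkl","wb"))
    print(n,c["vertical_fov"],c["cx"],c["cy"],c["D"],ray(c,[[320,240]]))
E
```

```text
pics
{'time': 0.0, 'joint_positions': array([ 1.17339941,  0.33286019, -0.06469134,  1.46099012,  0.02163288,
        1.34986636, -0.0885025 ]), 'joint_vel': array([ 7.53195249e-04,  9.62606948e-04, -9.80807716e-04,  6.54786077e-04,
        7.12220544e-04,  9.82648800e-05, -7.91814245e-04]), 'joint_torque': array([ 3.87092837e-05, -6.23256612e+01,  2.50700244e-02, -3.89900529e+01,
       -6.11672527e-02,  3.97168275e-02,  1.14014715e-04]), 'ee_pos': array([ 0.22864037, -0.58126254,  0.2297379 ]), 'eef_rot': array([ 8.26468429e-01, -5.62982616e-01, -6.17141158e-04, -3.58743007e-04]), 'ft_force': array([-0.5627911 , -0.43965849,  0.4460893 ]), 'torque': array([ 0.01511927,  0.05044005, -0.07090177]), 'width': 0.08664904729859219}
side 56.65451465495147 328.69454054106455 241.4001191487559 [0.03370772 0.         0.         0.         0.        ] (array([-0.06061876,  0.70926317,  0.82452276]), array([[ 0.53503297, -0.59591814, -0.59917655]]))
top 49.514801311683854 316.87408101357653 246.69569571475236 [-0.09826494  0.          0.          0.          0.        ] (array([ 0.30139438, -0.00959933,  1.42910179]), array([[ 0.19013204, -0.0016965 , -0.98185974]]))
wrist 67.69369160294701 319.4532830938324 236.33678006326093 [-0.04693143  0.          0.          0.          0.        ] (array([ 0.29568271, -0.55471032,  0.38504838]), array([[-0.25409611, -0.09897802, -0.96215676]]))
```

View pics/top0.png

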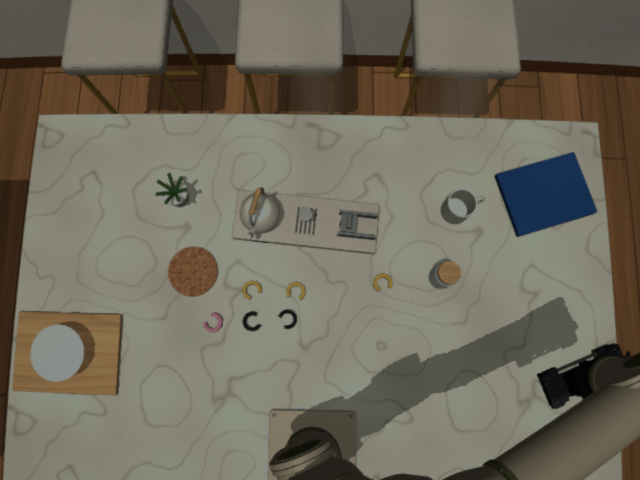

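View pics/side0.png

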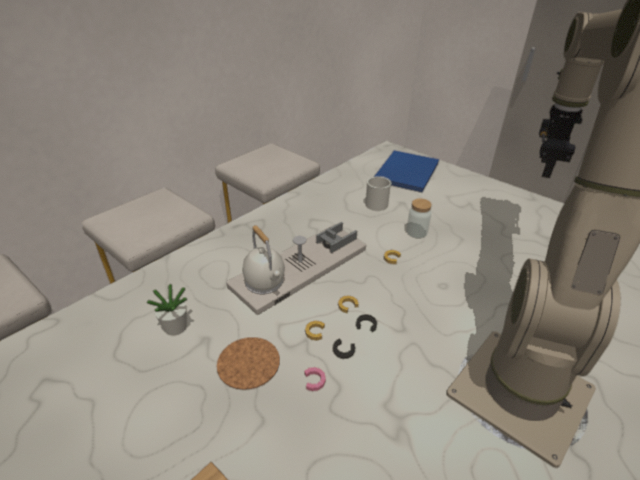

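View pics/wrist0.png

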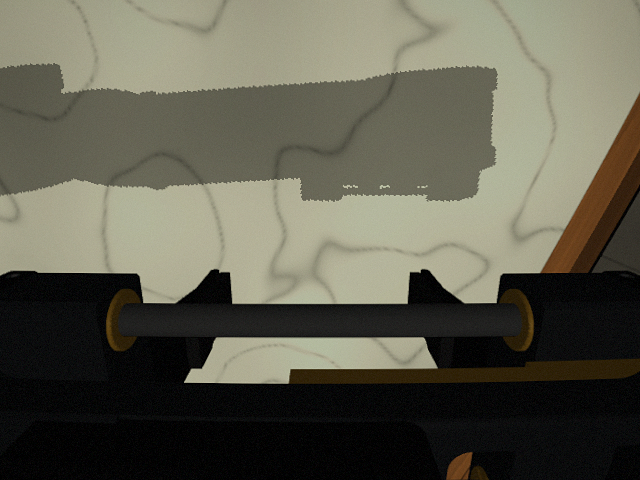

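Top view: the brass candidates are at (252,289), (296,291) and (383,282). The lookalikes are black at (252,321) and (288,319) and pink at (213,322), all of which I reject. The trivet is at (193,271), the teapot at (259,210), the dryer runs x 233–380, and the jar is at (447,273), the mug at (460,206) and the plant at (175,190).

```bash
python3 - <<'E'
from h import *
import pickle
c=pickle.load(open("top0.pkl","rb")); im=c["img"]
hsv=cv2.cvtColor(im,cv2.COLOR_BGR2HSV)
for uv in [(252,281),(296,283),(244,290),(193,271),(213,315),(447,273),(257,205)]: print(uv,hsv[uv[1],uv[0]])
m=cv2.inRange(hsv,(12,110,70),(30,255,255)); 
n,l,st,ce=cv2.connectedComponentsWithStats(m)
P=cloud(c)
for i in range(1,n):
    if st[i,4]>25 and 100<ce[i][1]<440:
        print(i,st[i],ce[i],onplane(c,[ce[i]],0.014)[0].round(4), np.nanmedian(P[l==i],0).round(4))
# trivet
m2=cv2.inRange(hsv,(3,100,60),(14,255,255)); n,l,st,ce=cv2.connectedComponentsWithStats(m2)
for i in range(1,n):
    if st[i,4]>200 and 100<ce[i][1]<440: print('trivet?',st[i],ce[i],onplane(c,[ce[i]],0.008)[0].round(4))
crop=cv2.resize(im[160:345,140:480],None,fx=2.3,fy=2.3,interpolation=cv2.INTER_CUBIC); cv2.imwrite("pics/crop_top.png",crop)
s=pickle.load(open("side0.pkl","rb")); cv2.imwrite("pics/crop_side.png",cv2.resize(s["img"][180:400,150:450],None,fx=2.6,fy=2.6,interpolation=cv2.INTER_CUBIC))
E
```

```text
(252, 281) [ 20 132 133]
(296, 283) [ 21 157 135]
(244, 290) [ 21 164 135]
(193, 271) [ 14 141 107]
(213, 315) [173  79 136]
(447, 273) [ 17 126 132]
(257, 205) [21 42 84]
2 [   0   67  111  114 6075] [ 36.26090535 111.88757202] [0.9588 0.85   0.014 ] [ 1.3422  1.345  -0.7479]
7 [ 538   72   87   86 4384] [584.34580292 105.01596715] [ 1.0017 -0.8043  0.014 ] [ 1.3895 -1.2518 -0.7492]
10 [ 617   77   23  214 2340] [632.06153846 147.03034188] [ 0.8724 -0.9426  0.014 ] [ 1.2284 -1.4424 -0.7496]
13 [ 479   86   62   33 1532] [514.97258486 103.29830287] [ 0.9982 -0.5872  0.014 ] [ 1.37   -0.9005 -0.7489]
21 [149 110  10   3  26] [153.53846154 111.11538462] [0.9567 0.4844 0.014 ] [ 1.3104  0.7498 -0.7531]
22 [160 110  22   3  55] [169.92727273 111.2       ] [0.9562 0.435  0.014 ] [ 1.3078  0.68   -0.7476]
23 [188 111  13   2  26] [194.  111.5] [0.9551 0.363  0.014 ] [ 1.3076  0.564  -0.7479]
26 [288 111  36   3  83] [303.28915663 111.96385542] [0.9555 0.0416 0.014 ] [ 1.3075  0.0756 -0.7479]
29 [413 112  40   4 108] [430.97222222 114.06481481] [ 0.9558 -0.3324  0.014 ] [ 1.3087 -0.5057 -0.
[... 386 characters left out ...]
79  0.014 ] [ 0.4774 -0.3439  0.1098]
36 [373 274  19  17 125] [381.848 280.688] [ 0.4644 -0.1827  0.014 ] [ 0.4663 -0.1785  0.0136]
37 [243 281  18  18 126] [250.42063492 287.82539683] [0.4399 0.1762 0.014 ] [0.4425 0.1808 0.0141]
38 [287 282  18  17 117] [295.98290598 288.93162393] [0.4387 0.0516 0.014 ] [0.4415 0.0492 0.0132]
39 [  13  312  109   83 5641] [ 71.97535898 352.47367488] [0.2529 0.6631 0.014 ] [0.2532 0.6301 0.0157]
trivet? [   0   67  109  114 6026] [ 35.35429804 110.80650514] [0.9652 0.8571 0.008 ]
trivet? [  481    71   159   285 12845] [595.76231997 162.76185286] [ 0.8208 -0.8242  0.008 ]
trivet? [ 168  247   50   49 1887] [192.4536301  271.05511394] [0.4843 0.3399 0.008 ]
```

View pics/crop_top.png

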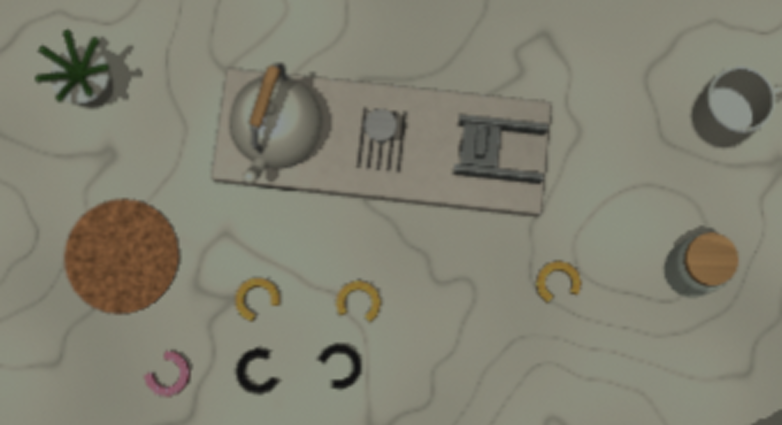

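View pics/crop_side.png

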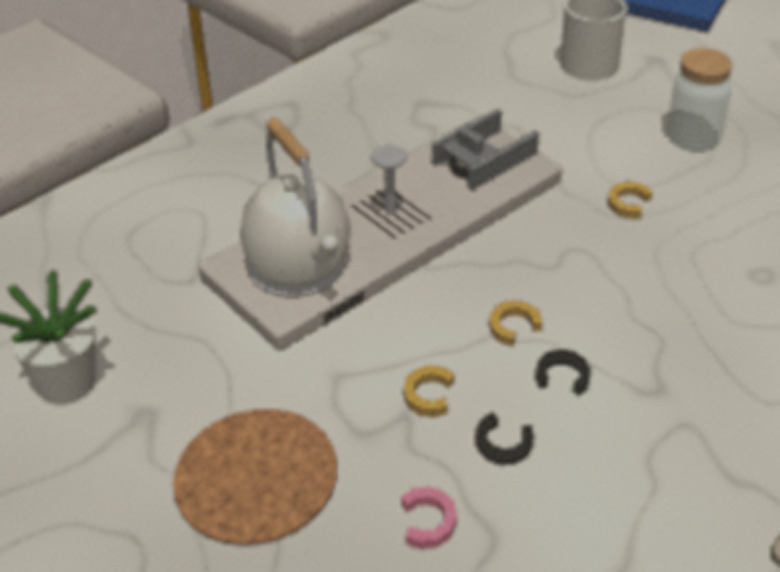

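Only three brass rings are visible, at crop pixels (258,300), (358,300) and (558,282). The black and pink ones are distractors. The next step is measuring the dryer, post, teapot handle and rings.

```bash
python3 - <<'E'
from h import *
import pickle
c=pickle.load(open("top0.pkl","rb")); im=c["img"]; hsv=cv2.cvtColor(im,cv2.COLOR_BGR2HSV)
P=cloud(c); Z=P[...,2]
reg=(P[...,0]>0.5)&(P[...,0]<0.8)&(P[...,1]>-0.3)&(P[...,1]<0.4)
d=reg&(Z>0.018)&(Z<0.033)
k=cv2.morphologyEx(d.astype(np.uint8),cv2.MORPH_OPEN,np.ones((3,3)))
n,l,st,ce=cv2.connectedComponentsWithStats(k); i=1+np.argmax(st[1:,4])
full=reg&(Z>0.018); n,l,st,ce=cv2.connectedComponentsWithStats(full.astype(np.uint8)); i=1+np.argmax(st[1:,4])
sel=(l==i)&d
rect=cv2.minAreaRect(P[sel][:,:2].astype(np.float32)); print("dryer",rect, np.median(P[sel][:,2]))
print(cv2.boxPoints(rect))
h=(l==i)&(Z>0.095)&(Z<0.108)&(P[...,1]<0.08)
print("head", h.sum(), P[h].mean(0), np.ptp(P[h],0), cv2.minEnclosingCircle(P[h][:,:2].astype(np.float32)))
t=(l==i)&(Z>0.172); print("handle",t.sum(),cv2.minAreaRect(P[t][:,:2].astype(np.float32)),np.median(P[t][:,2]))
r_=(l==i)&(Z>0.068)&(Z<0.08)&(P[...,1]<-0.02);print("ridge",r_.sum(),P[r_].mean(0),cv2.minAreaRect(P[r_][:,:2].astype(np.float32)))
r_=(l==i)&(Z>0.04)&(Z<0.062)&(P[...,1]<-0.02);print("rails",r_.sum(),P[r_].mean(0),cv2.minAreaRect(P[r_][:,:2].astype(np.float32)))
# belly
b=(l==i)&(P[...,1]>0.07)&(Z>0.045)&(Z<0.10); print("belly",cv2.minEnclosingCircle(P[b][:,:2].astype(np.float32)))
m=cv2.inRange(hsv,(12,90,50),(32,255,255))
for uv in [(383,282),(252,289),(296,291)]:
    mm=np.zeros_like(m); cv2.circle(mm,uv,16,255,-1); mm&=m
    q=P[(mm>0)&(Z>0.008)&(Z<0.02)][:,:2].astype(np.float32)
    (cx,cy),rad=cv2.minEnclosingCircle(q); ctr=q.mean(0)
    print("ring",cx,cy,rad,"gap dir deg",np.degrees(np.arctan2(cy-ctr[1],cx-ctr[0])))
for nm,lo,hi in (("jar",(.42,-.42),(.53,-.28)),("mug",(.55,-.5),(.75,-.3)),("plant",(.55,.3),(.75,.5))):
    b=(P[...,0]>lo[0])&(P[...,0]<hi[0])&(P[...,1]>lo[1])&(P[...,1]<hi[1])&(Z>0.02); print(nm,P[b].min(0),P[b].max(0))
E
```

```text
dryer ((0.6281486749649048, 0.02859102189540863), (0.39832934737205505, 0.14266064763069153), 84.55745697021484) 0.0251310154807467
[[ 0.5382497  -0.16291028]
 [ 0.68026716 -0.17644128]
 [ 0.7180477   0.22009233]
 [ 0.5760302   0.23362333]]
head 156 [0.62793654 0.02972132 0.1019076 ] [0.03703107 0.03435986 0.01099632] ((0.628730058670044, 0.029199400916695595), 0.01950477808713913)
handle 150 ((0.6387379169464111, 0.15192027390003204), (0.013396021910011768, 0.0800924003124237), 71.9832992553711) 0.18573483748645814
ridge 56 [ 0.61602644 -0.08726901  0.07454406] ((0.6161821484565735, -0.08730880171060562), (0.011448095552623272, 0.034387893974781036), 84.04885864257812)
rails 528 [ 0.61469493 -0.10178306  0.05408365] ((0.6149145364761353, -0.11182623356580734), (0.1049027293920517, 0.07024047523736954), 84.66578674316406)
belly ((0.6268265247344971, 0.1512278914451599), 0.06103366240859032)
ring 0.4593803882598877 -0.184464693069458 0.026778120547533035 gap dir deg -169.89258
ring 0.43445757031440735 0.17443151772022247 0.02567797526717186 gap dir deg -159.7355
ring 0.43327149748802185 0.053660981357097626 0.025518720969557762 gap dir deg 168.80327
jar [ 0.44358841 -0.37360511  0.02024514] [ 0.51098125 -0.31138442  0.11849547]
mug [ 0.62862478 -0.46122281  0.02004635] [ 0.70662145 -0.34956178  0.09776207]
plant [0.6503192  0.34677592 0.02132528] [0.73646062 0.4306782  0.10957203]
```

```bash
cat >> h.py <<'E'
def rel(p,psi,s=None):
    """tool-frame shift (mm) and rotvec (deg) to reach TCP p, pointing down with tool x at world angle psi deg"""
    s=s or r.read_state()
    R0=R.from_quat(s["eef_rot"]); a=np.radians(psi)
    T=R.from_matrix(np.array([[np.cos(a),np.sin(a),0],[np.sin(a),-np.cos(a),0],[0,0,-1]]))
    d=R0.inv().apply(np.array(p)-s["ee_pos"])*1000
    x0=R0.apply([1,0,0])
    print("t",round(s["time"],2),"now",s["ee_pos"].round(4),"psi",np.degrees(np.arctan2(x0[1],x0[0])).round(1),"q1,q7",s["joint_positions"][[0,6]].round(2),"w",round(s["width"],4),"F",s["ft_force"].round(1))
    print("shift",d.round(1),"rot",(R0.inv()*T).as_rotvec(degrees=True).round(1))
E
python3 -c "
from h import *
rel([0.42,-0.35,0.36],-18)"
```

```text
t 0.15 now [ 0.2287 -0.5814  0.2299] psi -68.5 q1,q7 [ 1.17 -0.09] w 0.0867 F [-0.1  0.4  0.3]
shift [-145.4 -262.7 -129.9] rot [ -0.    0.1 -50.5]
```

{"name": "apply_moves", "arguments": {
  "increments": [
    {"grip": 0, "xyz": [-20, -40, -50], "rotation": [0, 0, -10]},
    {"grip": 0, "xyz": [-50, -90, -80], "rotation": [0, 0, -20]},
    {"grip": 0, "xyz": [-85, -145, -105], "rotation": [0, 0, -30]},
    {"grip": 0, "xyz": [-115, -205, -120], "rotation": [0, 0, -40]},
    {"grip": 0, "xyz": [-145, -260, -130], "rotation": [0, 0, -50]}
  ]
}}

```text
time: 0.78
ee_pos: [0.4051, -0.3658, 0.3571]
eef_rot: [0.987, -0.158, 0.0, -0.0]
ft_force: [1.6, -0.5, 0.0]
width: 0.087
```

```bash
python3 -c "
from h import *
rel([0.45,-0.08,0.38],32)"
```

```text
t 0.78 now [ 0.4051 -0.3658  0.3571] psi -18.2 q1,q7 [0.94 0.3 ] w 0.087 F [ 1.6 -0.5  0. ]
shift [ -46.7 -285.5  -22.9] rot [ -0.   -0.  -50.2]
```

{"name": "apply_moves", "arguments": {
  "increments": [
    {"grip": 0, "xyz": [-9, -57, -5], "rotation": [0, 0, -10]},
    {"grip": 0, "xyz": [-18, -114, -10], "rotation": [0, 0, -20]},
    {"grip": 0, "xyz": [-28, -171, -15], "rotation": [0, 0, -30]},
    {"grip": 0, "xyz": [-37, -228, -20], "rotation": [0, 0, -40]},
    {"grip": 0, "xyz": [-47, -285, -23], "rotation": [0, 0, -50]}
  ]
}}

```text
time: 1.4
ee_pos: [0.4495, -0.0785, 0.3803]
eef_rot: [0.961, 0.276, 0.0, 0.0]
ft_force: [1.5, -0.2, -0.9]
width: 0.0868
```

```bash
python3 -c "
from h import *
import pickle
c=viewer.camera('wrist'); cv2.imwrite('pics/w1.png',c['img']);pickle.dump(c,open('w1.pkl','wb'))
rel([0.639,0.152,0.26],72)"
```

```text
t 1.45 now [ 0.4504 -0.07    0.3811] psi 33.2 q1,q7 [0.7  0.68] w 0.0872 F [0.3 8.3 0.7]
shift [279.  -82.7 121.8] rot [  0.   -0.1 -38.8]
```

View pics/w1.png

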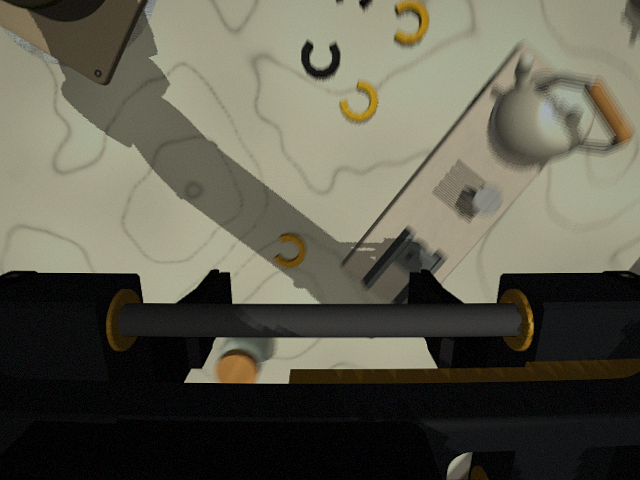

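Wrist view: rings at (410,22), (360,101) and (290,250), the teapot handle at (610,110) and the post head at (487,200). Moving above the teapot handle now.

{"name": "apply_moves", "arguments": {
  "increments": [
    {"grip": 0, "xyz": [55, -16, 10], "rotation": [0, 0, -10]},
    {"grip": 0, "xyz": [110, -33, 30], "rotation": [0, 0, -20]},
    {"grip": 0, "xyz": [165, -50, 50], "rotation": [0, 0, -30]},
    {"grip": 0, "xyz": [222, -66, 75], "rotation": [0, 0, -39]},
    {"grip": 0, "xyz": [279, -83, 101], "rotation": [0, 0, -39]}
  ]
}}

```text
time: 2.08
ee_pos: [0.6372, 0.1493, 0.2816]
eef_rot: [0.808, 0.589, 0.001, -0.0]
ft_force: [0.0, -0.1, 1.7]
width: 0.0867
```

{"name": "apply_moves", "arguments": {
  "increments": [
    {"grip": 0, "xyz": [0, 0, 0], "rotation": [0, 0, 0]}
  ]
}}

```text
time: 2.2
ee_pos: [0.6367, 0.1531, 0.2765]
eef_rot: [0.807, 0.591, -0.001, -0.003]
ft_force: [-0.4, -0.4, -0.1]
width: 0.0869
```

```bash
cat > handle.py <<'E'
from h import *
import pickle,sys
c=viewer.camera('wrist'); cv2.imwrite('pics/w2.png',c['img']);pickle.dump(c,open('w2.pkl','wb'))
P=cloud(c);Z=P[...,2]; hsv=cv2.cvtColor(c["img"],cv2.COLOR_BGR2HSV)
m=(Z>0.165)&(Z<0.2)&(P[...,0]>.55)&(P[...,0]<.75)&(P[...,1]>.05)&(P[...,1]<.25)&(hsv[...,1]>90)&(hsv[...,0]<25)&(hsv[...,0]>5)
q=P[m]; print(m.sum(),cv2.minAreaRect(q[:,:2].astype(np.float32)),q[:,2].min(),q[:,2].max(),np.median(q[:,2]))
rel([0.639,0.152,0.169],72)
E
python3 handle.py
```

```text
1722 ((0.6357999444007874, 0.1515323519706726), (0.013583220541477203, 0.06897439062595367), 73.76054382324219) 0.17931329927529355 0.19037265371096568 0.18752732701847163
t 2.25 now [0.637  0.1509 0.2786] psi 72.3 q1,q7 [0.24 0.75] w 0.0867 F [-0.6 -1.   0.3]
shift [  1.5   2.  109.6] rot [-0.2 -0.1  0.3]
```

View pics/w2.png

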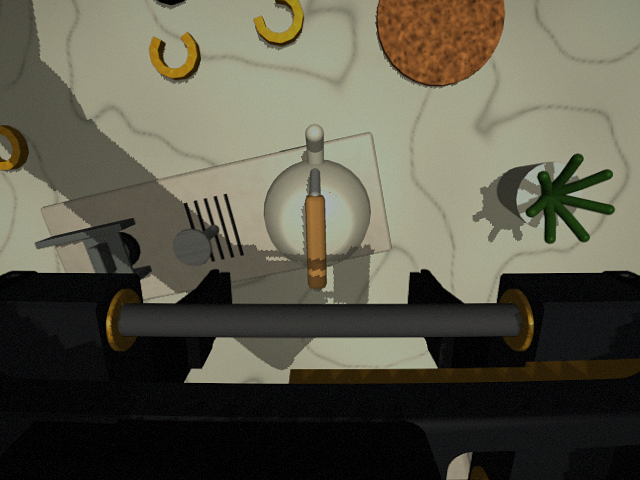

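Handle bar at (316,240), centred between the fingers at (0.636,0.152), top z 0.1875. Descending and gripping.

{"name": "apply_moves", "arguments": {
  "increments": [
    {"grip": 0, "xyz": [0, 0, 30], "rotation": [0, 0, -1]},
    {"grip": 0, "xyz": [0, 1, 60], "rotation": [0, 0, -1]},
    {"grip": 0, "xyz": [0, 1, 90], "rotation": [0, 0, -1]},
    {"grip": 0, "xyz": [0, 1, 109], "rotation": [0, 0, -1]},
    {"grip": 0, "xyz": [0, 1, 109], "rotation": [0, 0, -1]}
  ],
  "squeeze": 40
}}

```text
time: 2.88
ee_pos: [0.6372, 0.1497, 0.1693]
eef_rot: [0.803, 0.597, -0.001, -0.002]
ft_force: [-0.7, -0.6, 0.4]
width: 0.0872
```

{"name": "apply_moves", "arguments": {
  "increments": [
    {"grip": 255, "xyz": [0, 0, 0], "rotation": [0, 0, 0]},
    {"grip": 255, "xyz": [0, 0, 0], "rotation": [0, 0, 0]},
    {"grip": 255, "xyz": [0, 0, 0], "rotation": [0, 0, 0]},
    {"grip": 255, "xyz": [0, 0, 0], "rotation": [0, 0, 0]},
    {"grip": 255, "xyz": [0, 0, 0], "rotation": [0, 0, 0]}
  ],
  "squeeze": 40
}}

```text
time: 3.5
ee_pos: [0.6372, 0.1497, 0.1693]
eef_rot: [0.803, 0.597, -0.001, -0.002]
ft_force: [0.1, 0.4, 0.3]
width: 0.0447
```

{"name": "apply_moves", "arguments": {
  "increments": [
    {"grip": 255, "xyz": [0, 0, 0], "rotation": [0, 0, 0]},
    {"grip": 255, "xyz": [0, 0, 0], "rotation": [0, 0, 0]}
  ]
}}

```text
time: 3.75
ee_pos: [0.6373, 0.1497, 0.1693]
eef_rot: [0.802, 0.597, -0.001, -0.002]
ft_force: [0.2, 0.2, -0.6]
width: 0.0251
```

```bash
python3 -c "
from h import *
rel([0.638,0.152,0.27],72)
rel([0.484,0.34,0.27],72)
"
```

```text
t 3.75 now [0.6373 0.1497 0.1693] psi 73.3 q1,q7 [0.25 0.73] w 0.0251 F [ 0.2  0.2 -0.6]
shift [   2.4   -0.4 -100.7] rot [-0.2  0.   1.3]
t 3.75 now [0.6373 0.1497 0.1693] psi 73.3 q1,q7 [0.25 0.73] w 0.0251 F [ 0.2  0.2 -0.6]
shift [ 138.1 -202.   -99.8] rot [-0.2  0.   1.3]
```

{"name": "apply_moves", "arguments": {
  "increments": [
    {"grip": 255, "xyz": [0, 0, 0], "rotation": [0, 0, 0]},
    {"grip": 255, "xyz": [0, 0, 0], "rotation": [0, 0, 0]},
    {"grip": 255, "xyz": [0, 0, 0], "rotation": [0, 0, 0]},
    {"grip": 255, "xyz": [0, 0, -4], "rotation": [0, 0, 0]},
    {"grip": 255, "xyz": [0, 0, -10], "rotation": [0, 0, 0]}
  ]
}}

```text
time: 4.38
ee_pos: [0.6368, 0.1493, 0.1788]
eef_rot: [0.803, 0.597, -0.002, -0.002]
ft_force: [0.0, 0.1, -6.1]
width: 0.0138
```

{"name": "apply_moves", "arguments": {
  "increments": [
    {"grip": 255, "xyz": [0, 0, -15], "rotation": [0, 0, 0]},
    {"grip": 255, "xyz": [0, 0, -30], "rotation": [0, 0, 0]},
    {"grip": 255, "xyz": [0, 0, -42], "rotation": [0, 0, 0]},
    {"grip": 255, "xyz": [0, 0, -50], "rotation": [0, 0, 0]},
    {"grip": 255, "xyz": [0, 0, -50], "rotation": [0, 0, 0]}
  ]
}}

```text
time: 5.0
ee_pos: [0.6373, 0.1494, 0.2295]
eef_rot: [0.803, 0.597, -0.002, -0.002]
ft_force: [0.1, -0.7, -6.1]
width: 0.0135
```

```bash
python3 -c "
from h import *
rel([0.484,0.34,0.23],72)
c=viewer.camera('side'); cv2.imwrite('pics/s1.png',cv2.resize(c['img'][150:420,100:450],None,fx=2,fy=2))
"
```

```text
t 5.0 now [0.6373 0.1494 0.2295] psi 73.3 q1,q7 [0.25 0.75] w 0.0135 F [ 0.1 -0.7 -6.1]
shift [ 138.3 -201.7    0.3] rot [-0.3  0.   1.3]
```

View pics/s1.png

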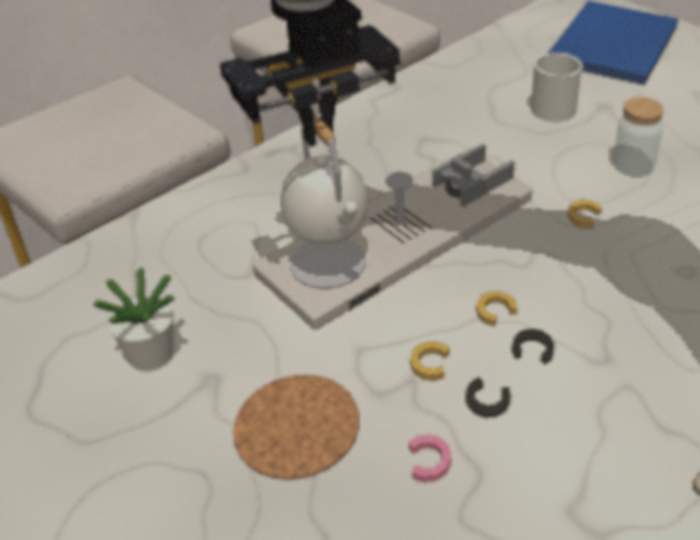

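The teapot is lifted clear (centre about (325,200)) and held at 13.5 mm opening. Moving it to the trivet.

{"name": "apply_moves", "arguments": {
  "increments": [
    {"grip": 255, "xyz": [10, -15, 0], "rotation": [0, 0, 0]},
    {"grip": 255, "xyz": [30, -44, 0], "rotation": [0, 0, 0]},
    {"grip": 255, "xyz": [54, -80, 0], "rotation": [0, 0, 0]},
    {"grip": 255, "xyz": [80, -116, 0], "rotation": [0, 0, 0]},
    {"grip": 255, "xyz": [104, -151, 0], "rotation": [0, 0, 0]}
  ]
}}

```text
time: 5.68
ee_pos: [0.5199, 0.2945, 0.2292]
eef_rot: [0.802, 0.597, -0.002, -0.002]
ft_force: [0.2, 0.6, -5.9]
width: 0.0137
```

{"name": "apply_moves", "arguments": {
  "increments": [
    {"grip": 255, "xyz": [18, -27, 0], "rotation": [0, 0, 0]},
    {"grip": 255, "xyz": [30, -43, 0], "rotation": [0, 0, 0]},
    {"grip": 255, "xyz": [34, -50, 0], "rotation": [0, 0, 0]},
    {"grip": 255, "xyz": [34, -50, 0], "rotation": [0, 0, 0]},
    {"grip": 255, "xyz": [34, -50, 0], "rotation": [0, 0, 0]}
  ]
}}

```text
time: 6.3
ee_pos: [0.4829, 0.34, 0.2292]
eef_rot: [0.803, 0.596, -0.003, -0.002]
ft_force: [0.6, -0.2, -6.1]
width: 0.0134
```

```bash
python3 -c "
from h import *
rel([0.484,0.34,0.148],73)
c=viewer.camera('side'); cv2.imwrite('pics/s2.png',cv2.resize(c['img'][150:420,100:450],None,fx=2,fy=2))
"
```

```text
t 6.3 now [0.4829 0.34   0.2292] psi 73.2 q1,q7 [0.01 0.37] w 0.0134 F [ 0.6 -0.2 -6.1]
shift [ 0.5  1.6 81.2] rot [-0.3  0.1  0.2]
```

View pics/s2.png

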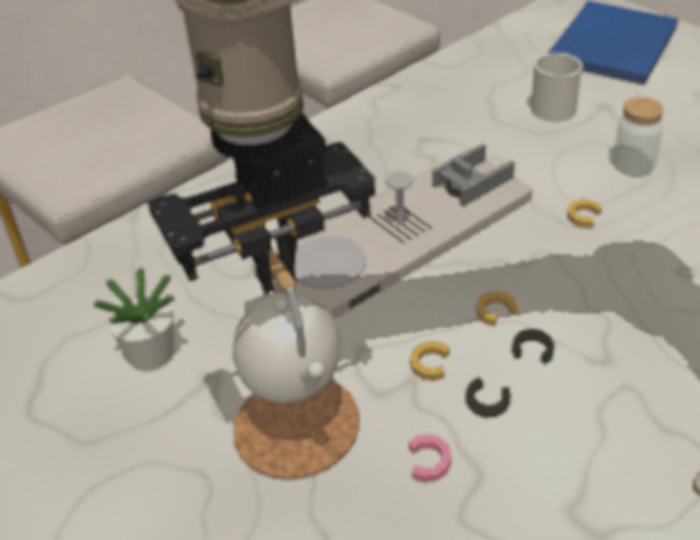

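Teapot over the trivet with no collisions. Lowering it.

{"name": "apply_moves", "arguments": {
  "increments": [
    {"grip": 255, "xyz": [0, 0, 15], "rotation": [0, 0, 0]},
    {"grip": 255, "xyz": [0, 0, 35], "rotation": [0, 0, 0]},
    {"grip": 255, "xyz": [0, 0, 55], "rotation": [0, 0, 0]},
    {"grip": 255, "xyz": [0, 0, 70], "rotation": [0, 0, 0]},
    {"grip": 255, "xyz": [0, 0, 76], "rotation": [0, 0, 0]}
  ]
}}

```text
time: 6.98
ee_pos: [0.4819, 0.3398, 0.1518]
eef_rot: [0.803, 0.596, -0.003, -0.002]
ft_force: [-0.3, 0.8, -4.8]
width: 0.0138
```

{"name": "apply_moves", "arguments": {
  "increments": [
    {"grip": 255, "xyz": [0, 0, 2], "rotation": [0, 0, 0]},
    {"grip": 255, "xyz": [0, 0, 4], "rotation": [0, 0, 0]},
    {"grip": 255, "xyz": [0, 0, 6], "rotation": [0, 0, 0]},
    {"grip": 255, "xyz": [0, 0, 6], "rotation": [0, 0, 0]}
  ]
}}

```text
time: 7.48
ee_pos: [0.4824, 0.3402, 0.1473]
eef_rot: [0.803, 0.596, -0.002, -0.002]
ft_force: [-1.8, -3.0, 5.7]
width: 0.0135
```

{"name": "apply_moves", "arguments": {
  "increments": [
    {"grip": 150, "xyz": [0, 0, 0], "rotation": [0, 0, 0]},
    {"grip": 150, "xyz": [0, 0, 0], "rotation": [0, 0, 0]},
    {"grip": 0, "xyz": [0, 0, 0], "rotation": [0, 0, 0]},
    {"grip": 0, "xyz": [0, 0, 0], "rotation": [0, 0, 0]},
    {"grip": 0, "xyz": [0, 0, 0], "rotation": [0, 0, 0]}
  ]
}}

```text
time: 8.1
ee_pos: [0.4824, 0.3403, 0.1472]
eef_rot: [0.803, 0.596, -0.002, -0.002]
ft_force: [-0.2, -0.2, 0.1]
width: 0.0561
```

{"name": "apply_moves", "arguments": {
  "increments": [
    {"grip": 0, "xyz": [0, 0, -20], "rotation": [0, 0, 0]},
    {"grip": 0, "xyz": [0, 0, -50], "rotation": [0, 0, 0]},
    {"grip": 0, "xyz": [0, 0, -80], "rotation": [0, 0, 0]},
    {"grip": 0, "xyz": [0, 0, -120], "rotation": [0, 0, 0]},
    {"grip": 0, "xyz": [0, 0, -170], "rotation": [0, 0, 0]}
  ]
}}

```text
time: 8.72
ee_pos: [0.483, 0.3401, 0.3196]
eef_rot: [0.803, 0.597, -0.002, -0.002]
ft_force: [-0.2, -0.4, 0.8]
width: 0.087
```

```bash
python3 -c "
from h import *
rel([0.45,0.18,0.3],72)
c=viewer.camera('side'); cv2.imwrite('pics/s3.png',cv2.resize(c['img'][150:420,100:450],None,fx=2,fy=2))
c=viewer.camera('wrist'); cv2.imwrite('pics/w3.png',c['img'])
"
```

```text
t 8.72 now [0.483  0.3401 0.3196] psi 73.2 q1,q7 [0.01 0.4 ] w 0.087 F [-0.2 -0.4  0.8]
shift [-162.8   14.7   19.8] rot [-0.3  0.1  1.2]
```

View pics/s3.png

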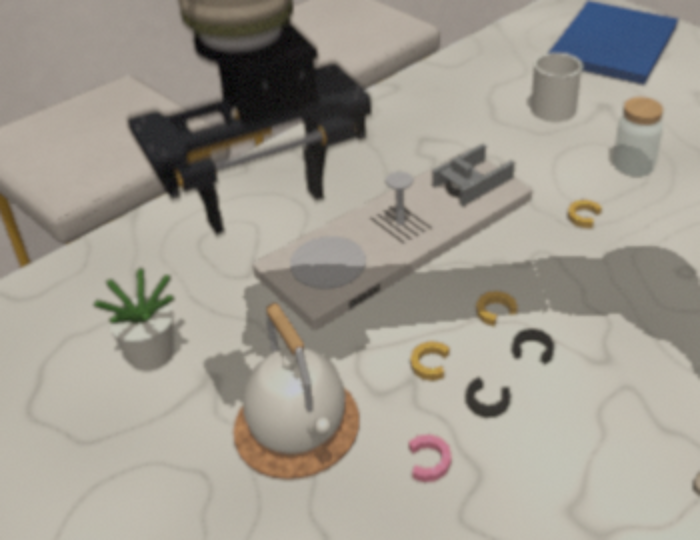

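View pics/w3.png

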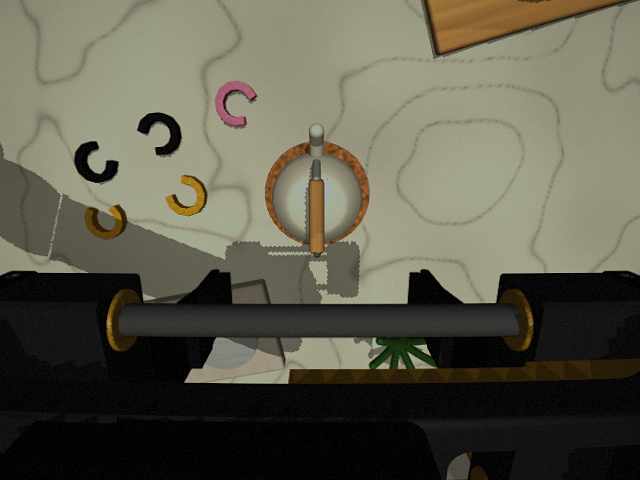

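The teapot stands on the trivet and is released. Surveying rings A and B close up.

{"name": "apply_moves", "arguments": {
  "increments": [
    {"grip": 0, "xyz": [-50, 10, 15], "rotation": [0, 0, 0]},
    {"grip": 0, "xyz": [-100, 10, 30], "rotation": [0, 0, 0]},
    {"grip": 0, "xyz": [-150, 10, 50], "rotation": [0, 0, 0]},
    {"grip": 0, "xyz": [-200, 10, 70], "rotation": [0, 0, 0]},
    {"grip": 0, "xyz": [-229, 10, 90], "rotation": [0, 0, 0]}
  ]
}}

```text
time: 9.45
ee_pos: [0.4274, 0.1182, 0.2333]
eef_rot: [0.803, 0.596, 0.002, -0.001]
ft_force: [0.5, 0.4, -1.1]
width: 0.087
```

{"name": "apply_moves", "arguments": {
  "increments": [
    {"grip": 0, "xyz": [0, 0, 0], "rotation": [0, 0, 0]}
  ]
}}

```text
time: 9.57
ee_pos: [0.4266, 0.1162, 0.233]
eef_rot: [0.804, 0.594, 0.001, -0.0]
ft_force: [-0.2, 0.1, 0.2]
width: 0.0869
```

```bash
cat > rings.py <<'E'
from h import *
import sys
def rings(c):
    P=cloud(c);Z=P[...,2]; hsv=cv2.cvtColor(c["img"],cv2.COLOR_BGR2HSV)
    m=cv2.inRange(hsv,(14,110,50),(32,255,255)); m[266:]=0
    m[(Z<0.004)|(Z>0.03)]=0
    n,l,st,ce=cv2.connectedComponentsWithStats(m,connectivity=8)
    out=[]
    for i in range(1,n):
        if st[i,4]<80: continue
        q=P[(l==i)&(Z>0.0105)][:,:2].astype(np.float32)
        if len(q)<40: continue
        (cx,cy),rad=cv2.minEnclosingCircle(q)
        # least-squares circles: refine via angular extents
        a=np.degrees(np.arctan2(q[:,1]-cy,q[:,0]-cx)); h=np.sort(a); g=np.diff(np.r_[h,h[0]+360]); j=np.argmax(g)
        gap=(h[j]+g[j]/2+180)%360-180
        ctr=q.mean(0); gd=np.degrees(np.arctan2(cy-ctr[1],cx-ctr[0]))
        ri=np.hypot(q[:,0]-cx,q[:,1]-cy)
        print("ring px",ce[i].round(0),"ctr",round(cx,4),round(cy,4),"R",round(rad,4),"r_in",np.percentile(ri,2).round(4),"gap",gap.round(1),"width",g[j].round(0),"centroid dir",gd.round(1))
if __name__=="__main__":
    c=viewer.camera("wrist"); rings(c); cv2.imwrite(sys.argv[1],c["img"])
    rel([0.44,0.115,0.25],72)
E
python3 rings.py pics/w4.png
```

```text
ring px [375. 201.] ctr 0.4321 0.1734 R 0.0268 r_in 0.0161 gap -146.4 width 76.0 centroid dir -144.1
ring px [264. 233.] ctr 0.4302 0.0533 R 0.0266 r_in 0.0163 gap 168.7 width 76.0 centroid dir 166.8
t 9.62 now [0.4273 0.1177 0.234 ] psi 73.0 q1,q7 [0.5  0.96] w 0.0871 F [ 0.2  0.4 -0.5]
shift [  1.2  13.  -16. ] rot [ 0.1 -0.2  1. ]
```

View pics/w4.png

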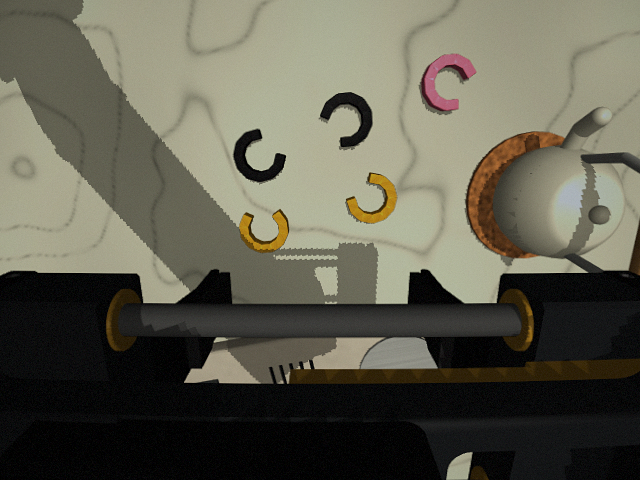

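Gold rings at (375,201) and (264,233), with gaps facing about -145° and 168°. I take the ring B grip at ψ=78° first.

```bash
python3 -c "
from h import *
rel([0.4315,0.0535,0.08],78)
rel([0.4315,0.0535,0.01],78)
"
```

```text
t 9.62 now [0.4273 0.1177 0.234 ] psi 73.0 q1,q7 [0.5  0.96] w 0.0871 F [ 0.2  0.4 -0.5]
shift [-60.8  22.4 153.8] rot [ 0.2 -0.2 -5. ]
t 9.62 now [0.4273 0.1177 0.234 ] psi 73.0 q1,q7 [0.5  0.96] w 0.0871 F [ 0.2  0.4 -0.5]
shift [-61.1  22.2 223.8] rot [ 0.2 -0.2 -5. ]
```

{"name": "apply_moves", "arguments": {
  "increments": [
    {"grip": 0, "xyz": [-30, 10, 40], "rotation": [0, 0, -2]},
    {"grip": 0, "xyz": [-61, 22, 80], "rotation": [0, 0, -5]},
    {"grip": 0, "xyz": [-61, 22, 125], "rotation": [0, 0, -5]},
    {"grip": 0, "xyz": [-61, 22, 154], "rotation": [0, 0, -5]},
    {"grip": 0, "xyz": [-61, 22, 154], "rotation": [0, 0, -5]}
  ]
}}

```text
time: 10.25
ee_pos: [0.4308, 0.055, 0.0793]
eef_rot: [0.776, 0.63, 0.002, -0.001]
ft_force: [-0.1, 0.5, 1.0]
width: 0.0875
```

```bash
python3 rings.py pics/w5.png; python3 -c "
from h import *
rel([0.4315,0.0535,0.01],78)
"
```

```text
ring px [503. 224.] ctr 0.4325 0.1729 R 0.0271 r_in 0.0158 gap -148.5 width 74.0 centroid dir -143.5
ring px [285. 245.] ctr 0.422 0.0362 R 0.0141 r_in 0.0014 gap 66.6 width 19.0 centroid dir 47.5
ring px [344. 245.] ctr 0.4295 0.0717 R 0.0141 r_in 0.0014 gap -100.9 width 24.0 centroid dir -74.2
t 10.3 now [0.4317 0.055  0.0806] psi 78.1 q1,q7 [0.52 1.05] w 0.0872 F [ 0.1 -0.   0.2]
shift [  61.3   -3.8 -169.1] rot [ 0.1 -0.3  6.1]
t 10.3 now [0.4317 0.055  0.0806] psi 78.1 q1,q7 [0.52 1.05] w 0.0872 F [ 0.1 -0.   0.2]
shift [-1.9 -0.1 70.6] rot [ 0.1 -0.3  0.1]
```

View pics/w5.png

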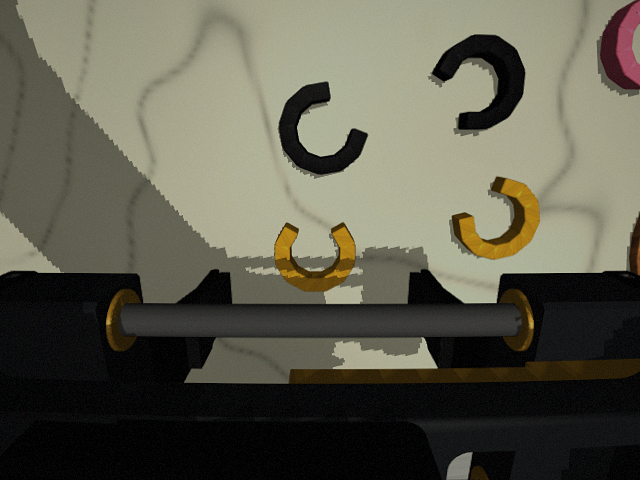

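Ring B is symmetric between the jaws (px 315,257, gap straight up). Descending and gripping.

{"name": "apply_moves", "arguments": {
  "increments": [
    {"grip": 0, "xyz": [-1, 0, 30], "rotation": [0, 0, 0]},
    {"grip": 0, "xyz": [-1, 0, 55], "rotation": [0, 0, 0]},
    {"grip": 0, "xyz": [-1, 0, 67], "rotation": [0, 0, 0]},
    {"grip": 0, "xyz": [-1, 0, 70], "rotation": [0, 0, 0]},
    {"grip": 0, "xyz": [-1, 0, 70], "rotation": [0, 0, 0]}
  ],
  "squeeze": 30
}}

```text
time: 10.92
ee_pos: [0.4325, 0.0545, 0.0115]
eef_rot: [0.776, 0.63, 0.003, -0.0]
ft_force: [-0.0, 0.5, -0.2]
width: 0.0869
```

{"name": "apply_moves", "arguments": {
  "increments": [
    {"grip": 255, "xyz": [0, 0, 0], "rotation": [0, 0, 0]},
    {"grip": 255, "xyz": [0, 0, 0], "rotation": [0, 0, 0]},
    {"grip": 255, "xyz": [0, 0, 0], "rotation": [0, 0, 0]},
    {"grip": 255, "xyz": [0, 0, 0], "rotation": [0, 0, 0]},
    {"grip": 255, "xyz": [0, 0, 0], "rotation": [0, 0, 0]}
  ]
}}

```text
time: 11.55
ee_pos: [0.4325, 0.0544, 0.0115]
eef_rot: [0.776, 0.63, 0.003, -0.0]
ft_force: [0.4, -0.3, 1.2]
width: 0.0516
```

{"name": "apply_moves", "arguments": {
  "increments": [
    {"grip": 255, "xyz": [0, 0, 0], "rotation": [0, 0, 0]},
    {"grip": 255, "xyz": [0, 0, -20], "rotation": [0, 0, 0]},
    {"grip": 255, "xyz": [0, 0, -60], "rotation": [0, 0, 0]},
    {"grip": 255, "xyz": [0, 0, -110], "rotation": [0, 0, 0]},
    {"grip": 255, "xyz": [0, 0, -150], "rotation": [0, 0, 0]}
  ]
}}

```text
time: 12.18
ee_pos: [0.4318, 0.054, 0.1633]
eef_rot: [0.776, 0.63, 0.003, 0.0]
ft_force: [0.3, -0.8, -0.7]
width: 0.0517
```

```bash
python3 -c "
from h import *
c=viewer.camera('wrist');cv2.imwrite('pics/w6.png',c['img'])
rel([0.71,0.0215,0.16],84.6)
"
```

```text
t 12.22 now [0.434  0.0545 0.1677] psi 78.2 q1,q7 [0.58 1.16] w 0.0517 F [3.6 1.5 4.4]
shift [ 24.1 276.9  10.6] rot [ 0.6 -0.3 -6.4]
```

View pics/w6.png

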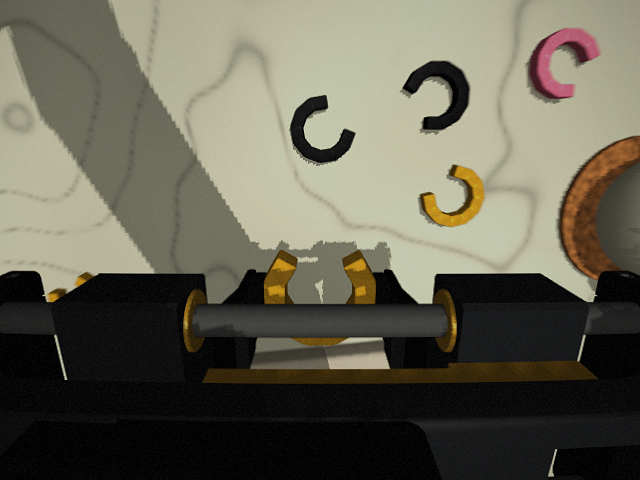

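Ring B is held squarely (prongs at 280/355, row 270). Carrying it over the post to the far side.

{"name": "apply_moves", "arguments": {
  "increments": [
    {"grip": 255, "xyz": [4, 45, 3], "rotation": [0, 0, -1]},
    {"grip": 255, "xyz": [9, 100, 3], "rotation": [0, 0, -3]},
    {"grip": 255, "xyz": [14, 155, 3], "rotation": [0, 0, -4]},
    {"grip": 255, "xyz": [19, 210, 3], "rotation": [0, 0, -5]},
    {"grip": 255, "xyz": [23, 260, 3], "rotation": [0, 0, -6]}
  ]
}}

```text
time: 12.85
ee_pos: [0.6948, 0.0234, 0.1662]
eef_rot: [0.742, 0.67, 0.005, 0.002]
ft_force: [0.6, 0.3, -0.4]
width: 0.0515
```

{"name": "apply_moves", "arguments": {
  "increments": [
    {"grip": 255, "xyz": [1, 17, 0], "rotation": [0, 0, -0.5]},
    {"grip": 255, "xyz": [1, 17, 0], "rotation": [0, 0, -0.5]}
  ]
}}

```text
time: 13.1
ee_pos: [0.7121, 0.0229, 0.1645]
eef_rot: [0.739, 0.674, 0.005, 0.001]
ft_force: [0.1, -0.4, -0.5]
width: 0.0517
```

```bash
python3 -c "
from h import *
rel([0.71,0.0215,0.052],84.6)
c=viewer.camera('wrist');cv2.imwrite('pics/w7.png',c['img'])
P=cloud(c);Z=P[...,2]
h=(Z>.097)&(Z<.106)&(P[...,0]>.59)&(P[...,0]<.67)&(P[...,1]>-.02)&(P[...,1]<.08);print(h.sum(),cv2.minEnclosingCircle(P[h][:,:2].astype(np.float32)),P[h].mean(0))
"
```

```text
t 13.1 now [0.7121 0.0229 0.1645] psi 84.7 q1,q7 [0.34 1.15] w 0.0517 F [ 0.1 -0.4 -0.5]
shift [ -2.2  -2.8 112.5] rot [ 0.4 -0.3  0.1]
3425 ((0.6260690093040466, 0.028061067685484886), 0.018992852419614792) [0.62587919 0.02810719 0.10298812]
```

View pics/w7.png

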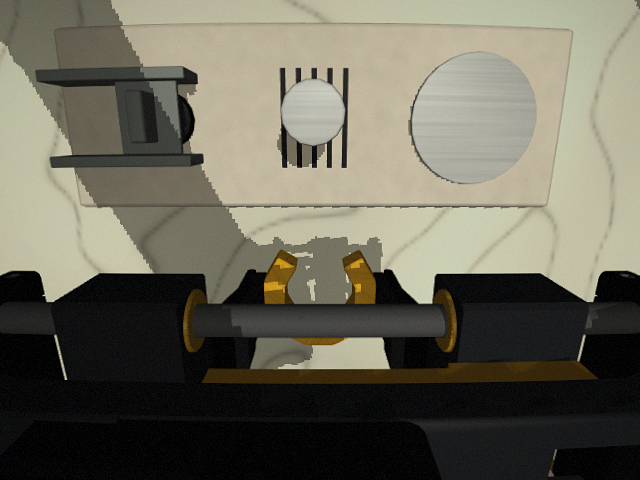

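Post head at (313,112) and the gap prongs at (280/355,265), well lined up. Lowering, then sliding on.

{"name": "apply_moves", "arguments": {
  "increments": [
    {"grip": 255, "xyz": [-1, -1, 30], "rotation": [0, 0, 0]},
    {"grip": 255, "xyz": [-2, -1, 60], "rotation": [0, 0, 0]},
    {"grip": 255, "xyz": [-2, -1, 90], "rotation": [0, 0, 0]},
    {"grip": 255, "xyz": [-2, -1, 110], "rotation": [0, 0, 0]},
    {"grip": 255, "xyz": [-2, -1, 112], "rotation": [0, 0, 0]}
  ]
}}

```text
time: 13.78
ee_pos: [0.71, 0.0218, 0.0521]
eef_rot: [0.739, 0.674, 0.004, 0.0]
ft_force: [0.2, 0.2, -0.8]
width: 0.0512
```

{"name": "apply_moves", "arguments": {
  "increments": [
    {"grip": 255, "xyz": [0, 0, 0], "rotation": [0, 0, 0]}
  ]
}}

```text
time: 13.9
ee_pos: [0.7105, 0.0219, 0.0534]
eef_rot: [0.739, 0.674, 0.004, 0.001]
ft_force: [0.0, 0.5, -0.7]
width: 0.0515
```

```bash
python3 -c "
from h import *
rel([0.627,0.0288,0.052],84.6)
c=viewer.camera('side'); cv2.imwrite('pics/s4.png',cv2.resize(c['img'][180:330,200:420],None,fx=3.3,fy=3.3,interpolation=cv2.INTER_CUBIC))
"
```

```text
t 13.9 now [0.7105 0.0219 0.0534] psi 84.7 q1,q7 [0.34 1.11] w 0.0515 F [ 0.   0.5 -0.7]
shift [ -0.9 -83.8   0.8] rot [ 0.4 -0.3  0.1]
```

View pics/s4.png

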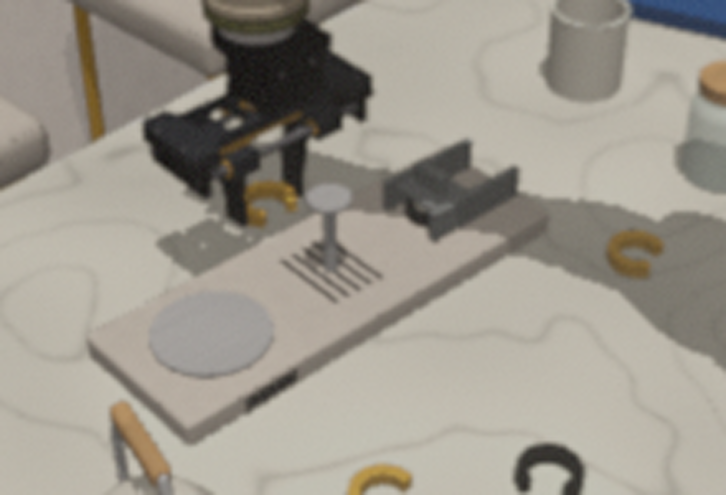

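Ring at (270,195), level with the post stem and below the head. Sliding in.

{"name": "apply_moves", "arguments": {
  "increments": [
    {"grip": 255, "xyz": [0, -20, 0], "rotation": [0, 0, 0]},
    {"grip": 255, "xyz": [0, -40, 0], "rotation": [0, 0, 0]},
    {"grip": 255, "xyz": [-1, -58, 0], "rotation": [0, 0, 0]},
    {"grip": 255, "xyz": [-1, -72, 0], "rotation": [0, 0, 0]},
    {"grip": 255, "xyz": [-1, -83, 0], "rotation": [0, 0, 0]}
  ]
}}

```text
time: 14.58
ee_pos: [0.6278, 0.0287, 0.054]
eef_rot: [0.739, 0.674, 0.005, 0.002]
ft_force: [0.9, -0.2, -0.0]
width: 0.0515
```

{"name": "apply_moves", "arguments": {
  "increments": [
    {"grip": 255, "xyz": [0, 0, 0], "rotation": [0, 0, 0]}
  ]
}}

```text
time: 14.7
ee_pos: [0.6277, 0.0288, 0.0546]
eef_rot: [0.739, 0.674, 0.005, 0.002]
ft_force: [1.2, -0.4, -0.5]
width: 0.0517
```

```bash
python3 -c "
from h import *
rel([0.627,0.0288,0.052],84.6)
c=viewer.camera('side'); cv2.imwrite('pics/s5.png',cv2.resize(c['img'][180:330,200:420],None,fx=3.3,fy=3.3,interpolation=cv2.INTER_CUBIC))
"
```

```text
t 14.7 now [0.6277 0.0288 0.0546] psi 84.7 q1,q7 [0.42 1.08] w 0.0517 F [ 1.2 -0.4 -0.5]
shift [-0.  -0.7  2.6] rot [ 0.6 -0.3  0.1]
```

View pics/s5.png

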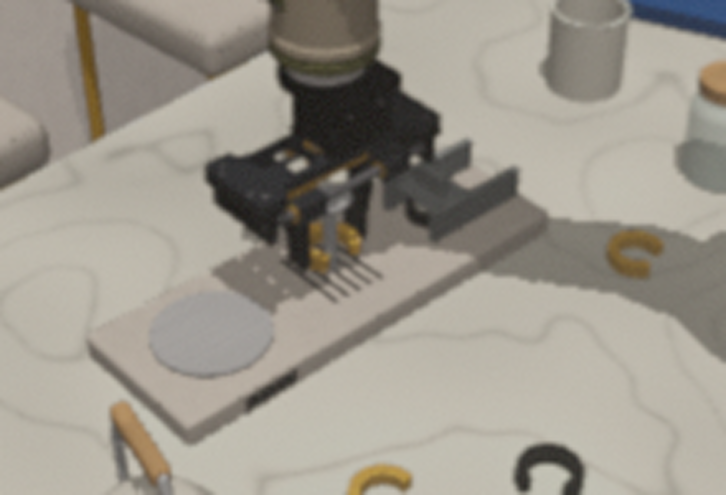

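{"name": "apply_moves", "arguments": {
  "increments": [
    {"grip": 255, "xyz": [0, -1, 5], "rotation": [0, 0, 0]},
    {"grip": 255, "xyz": [0, -1, 6], "rotation": [0, 0, 0]},
    {"grip": 0, "xyz": [0, -1, 6], "rotation": [0, 0, 0]},
    {"grip": 0, "xyz": [0, -1, 6], "rotation": [0, 0, 0]},
    {"grip": 0, "xyz": [0, -1, 6], "rotation": [0, 0, 0]}
  ]
}}

```text
time: 15.38
ee_pos: [0.6275, 0.0289, 0.0489]
eef_rot: [0.739, 0.674, 0.005, 0.002]
ft_force: [-0.5, -0.5, 0.6]
width: 0.0739
```

{"name": "apply_moves", "arguments": {
  "increments": [
    {"grip": 0, "xyz": [0, 0, 0], "rotation": [0, 0, 0]},
    {"grip": 0, "xyz": [0, 0, 0], "rotation": [0, 0, 0]},
    {"grip": 0, "xyz": [0, 0, -30], "rotation": [0, 0, 0]},
    {"grip": 0, "xyz": [0, 0, -70], "rotation": [0, 0, 0]},
    {"grip": 0, "xyz": [0, 0, -120], "rotation": [0, 0, 0]}
  ]
}}

```text
time: 16.0
ee_pos: [0.6256, 0.0282, 0.1695]
eef_rot: [0.739, 0.674, 0.005, 0.002]
ft_force: [1.3, -0.5, 1.0]
width: 0.0872
```

{"name": "apply_moves", "arguments": {
  "increments": [
    {"grip": 0, "xyz": [0, 20, -30], "rotation": [0, 0, 0]},
    {"grip": 0, "xyz": [0, 40, -50], "rotation": [0, 0, 0]},
    {"grip": 0, "xyz": [0, 40, -50], "rotation": [0, 0, 0]}
  ]
}}

```text
time: 16.38
ee_pos: [0.6661, 0.0244, 0.2209]
eef_rot: [0.739, 0.674, 0.006, 0.002]
ft_force: [-0.7, -0.0, 0.0]
width: 0.0872
```

```bash
python3 -c "
from h import *
c=viewer.camera('side'); a=cv2.resize(c['img'][180:330,200:420],None,fx=2.6,fy=2.6,interpolation=cv2.INTER_CUBIC)
c=viewer.camera('wrist'); cv2.imwrite('pics/w8.png',c['img']); cv2.imwrite('pics/s6.png',a)
rel([0.433,0.1735,0.09],125)
"
```

```text
t 16.48 now [0.6642 0.0246 0.2188] psi 84.8 q1,q7 [0.41 1.16] w 0.0869 F [-0.5  0.3 -1. ]
shift [ 126.4 -244.8  127.6] rot [  0.5  -0.1 -40.2]
```

View pics/s6.png

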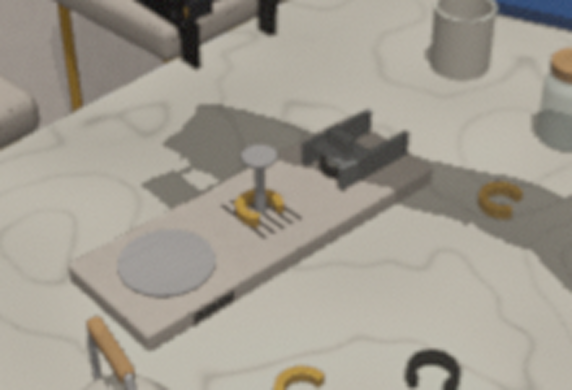

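View pics/w8.png

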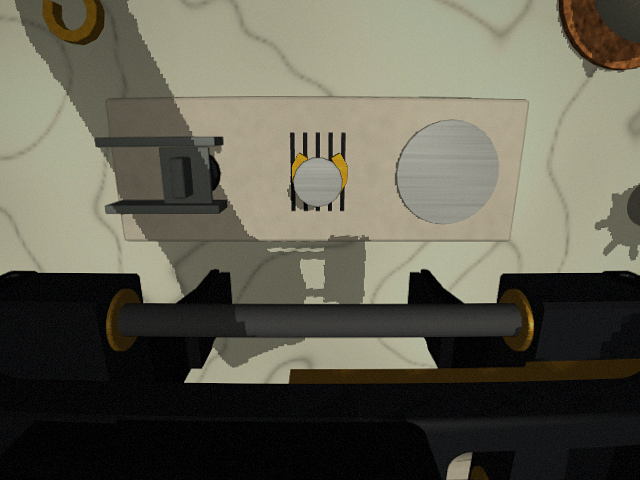

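Ring B lies flat on the deck around the post (side px (260,205)). Next is ring A.

{"name": "apply_moves", "arguments": {
  "increments": [
    {"grip": 0, "xyz": [25, -50, 5], "rotation": [0, 0, -10]},
    {"grip": 0, "xyz": [50, -100, 15], "rotation": [0, 0, -20]},
    {"grip": 0, "xyz": [75, -150, 30], "rotation": [0, 0, -30]},
    {"grip": 0, "xyz": [100, -200, 50], "rotation": [0, 0, -40]},
    {"grip": 0, "xyz": [126, -245, 70], "rotation": [0, 0, -40]}
  ]
}}

```text
time: 17.1
ee_pos: [0.4293, 0.1728, 0.1455]
eef_rot: [0.463, 0.887, 0.003, 0.002]
ft_force: [1.1, 1.6, -0.0]
width: 0.0873
```

{"name": "apply_moves", "arguments": {
  "increments": [
    {"grip": 0, "xyz": [0, 0, 20], "rotation": [0, 0, 0]},
    {"grip": 0, "xyz": [0, 0, 40], "rotation": [0, 0, 0]},
    {"grip": 0, "xyz": [0, 0, 40], "rotation": [0, 0, 0]}
  ]
}}

```text
time: 17.48
ee_pos: [0.4274, 0.1721, 0.1037]
eef_rot: [0.462, 0.887, 0.001, 0.001]
ft_force: [0.1, 0.1, -0.0]
width: 0.0868
```

```bash
python3 rings.py pics/w9.png; python3 -c "
from h import *
rel([0.433,0.1735,0.0105],125)
"
```

```text
ring px [315. 245.] ctr 0.4319 0.1731 R 0.0266 r_in 0.0162 gap -147.0 width 76.0 centroid dir 54.8
t 17.52 now [0.4283 0.1725 0.1048] psi 124.9 q1,q7 [0.49 1.53] w 0.0866 F [0.3 0.2 0.2]
shift [ -54.   -22.6 -145.3] rot [ 0.3 -0.1 52.9]
t 17.52 now [0.4283 0.1725 0.1048] psi 124.9 q1,q7 [0.49 1.53] w 0.0866 F [0.3 0.2 0.2]
shift [-1.8  4.  94.3] rot [ 0.3  0.  -0.1]
```

View pics/w9.png

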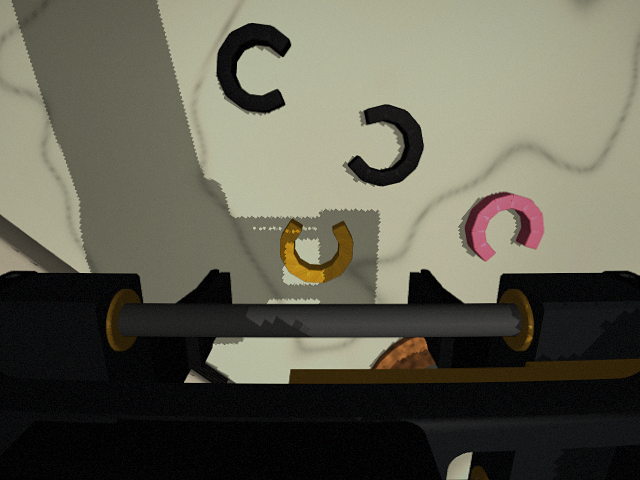

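Ring A sits between the jaws at (317,250) with the gap nearly straight up, needing a 2° correction. Gripping.

{"name": "apply_moves", "arguments": {
  "increments": [
    {"grip": 0, "xyz": [-1, 4, 35], "rotation": [0, 0, 2]},
    {"grip": 0, "xyz": [-1, 4, 70], "rotation": [0, 0, 2]},
    {"grip": 0, "xyz": [-1, 4, 90], "rotation": [0, 0, 2]},
    {"grip": 0, "xyz": [-1, 4, 94], "rotation": [0, 0, 2]},
    {"grip": 0, "xyz": [-1, 4, 94], "rotation": [0, 0, 2]}
  ]
}}

```text
time: 18.15
ee_pos: [0.4329, 0.1744, 0.0116]
eef_rot: [0.478, 0.878, 0.002, 0.002]
ft_force: [0.3, 0.2, -0.7]
width: 0.0871
```

{"name": "apply_moves", "arguments": {
  "increments": [
    {"grip": 255, "xyz": [0, 0, 0], "rotation": [0, 0, 0]},
    {"grip": 255, "xyz": [0, 0, 0], "rotation": [0, 0, 0]},
    {"grip": 255, "xyz": [0, 0, 0], "rotation": [0, 0, 0]},
    {"grip": 255, "xyz": [0, 0, 0], "rotation": [0, 0, 0]},
    {"grip": 255, "xyz": [0, 0, 0], "rotation": [0, 0, 0]}
  ]
}}

```text
time: 18.77
ee_pos: [0.433, 0.1743, 0.0117]
eef_rot: [0.478, 0.878, 0.002, 0.002]
ft_force: [-0.6, -1.4, 1.3]
width: 0.0514
```

{"name": "apply_moves", "arguments": {
  "increments": [
    {"grip": 255, "xyz": [0, 0, 0], "rotation": [0, 0, 0]},
    {"grip": 255, "xyz": [0, 0, -20], "rotation": [0, 0, 0]},
    {"grip": 255, "xyz": [0, 0, -60], "rotation": [0, 0, 0]},
    {"grip": 255, "xyz": [0, 0, -110], "rotation": [0, 0, 0]},
    {"grip": 255, "xyz": [0, 0, -155], "rotation": [0, 0, 0]}
  ]
}}

```text
time: 19.4
ee_pos: [0.4319, 0.1741, 0.1681]
eef_rot: [0.478, 0.878, 0.002, 0.002]
ft_force: [1.0, -0.8, -0.7]
width: 0.0514
```

{"name": "apply_moves", "arguments": {
  "increments": [
    {"grip": 255, "xyz": [0, 0, 0], "rotation": [0, 0, 0]}
  ]
}}

```text
time: 19.52
ee_pos: [0.4334, 0.1747, 0.1707]
eef_rot: [0.478, 0.878, 0.003, 0.004]
ft_force: [-0.8, -0.6, -2.5]
width: 0.0513
```

```bash
python3 -c "
from h import *
rel([0.7095,0.021,0.17],84.6)
c=viewer.camera('wrist');cv2.imwrite('pics/w10.png',c['img'])
"
```

```text
t 19.52 now [0.4334 0.1747 0.1707] psi 122.9 q1,q7 [0.57 1.58] w 0.0513 F [-0.8 -0.6 -2.5]
shift [-279.   148.3    3.2] rot [ 0.6  0.  38.3]
```

View pics/w10.png

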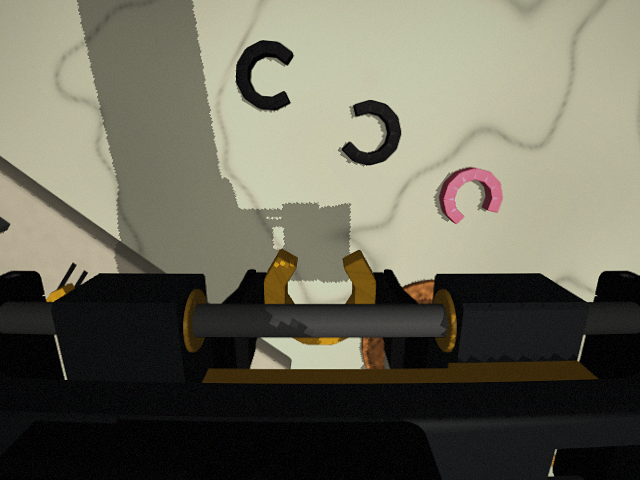

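Ring A is held squarely (prongs at 283/357, row 270). Carrying it to the far side of the post.

{"name": "apply_moves", "arguments": {
  "increments": [
    {"grip": 255, "xyz": [-45, 24, 0], "rotation": [0, 0, 8]},
    {"grip": 255, "xyz": [-95, 50, 0], "rotation": [0, 0, 18]},
    {"grip": 255, "xyz": [-145, 77, 1], "rotation": [0, 0, 28]},
    {"grip": 255, "xyz": [-195, 104, 2], "rotation": [0, 0, 38]},
    {"grip": 255, "xyz": [-245, 130, 3], "rotation": [0, 0, 38]}
  ]
}}

```text
time: 20.2
ee_pos: [0.6755, 0.0382, 0.1649]
eef_rot: [0.739, 0.674, 0.002, 0.001]
ft_force: [0.5, 0.1, -0.3]
width: 0.0517
```

```bash
python3 -c "
from h import *
rel([0.7095,0.021,0.17],84.6)
"
```

```text
t 20.2 now [0.6755 0.0382 0.1649] psi 84.8 q1,q7 [0.4 1.1] w 0.0517 F [ 0.5  0.1 -0.3]
shift [-14.1  35.4  -5. ] rot [ 0.3 -0.1  0.2]
```

{"name": "apply_moves", "arguments": {
  "increments": [
    {"grip": 255, "xyz": [-14, 35, 0], "rotation": [0, 0, 0]},
    {"grip": 255, "xyz": [-14, 36, 20], "rotation": [0, 0, 0]},
    {"grip": 255, "xyz": [-14, 36, 55], "rotation": [0, 0, 0]},
    {"grip": 255, "xyz": [-14, 36, 90], "rotation": [0, 0, 0]},
    {"grip": 255, "xyz": [-14, 36, 105], "rotation": [0, 0, 0]}
  ]
}}

```text
time: 20.82
ee_pos: [0.708, 0.0217, 0.0558]
eef_rot: [0.738, 0.675, -0.0, -0.001]
ft_force: [0.1, -0.2, -0.7]
width: 0.0518
```

{"name": "apply_moves", "arguments": {
  "increments": [
    {"grip": 255, "xyz": [0, 0, 0], "rotation": [0, 0, 0]}
  ]
}}

```text
time: 20.95
ee_pos: [0.707, 0.0221, 0.0544]
eef_rot: [0.738, 0.675, -0.001, -0.001]
ft_force: [0.2, -0.2, -0.3]
width: 0.0518
```

```bash
python3 -c "
from h import *
rel([0.627,0.0288,0.060],84.6)
c=viewer.camera('side'); cv2.imwrite('pics/s7.png',cv2.resize(c['img'][180:330,200:420],None,fx=3,fy=3,interpolation=cv2.INTER_CUBIC))
"
```

```text
t 20.95 now [0.707  0.0221 0.0544] psi 84.9 q1,q7 [0.36 1.1 ] w 0.0518 F [ 0.2 -0.2 -0.3]
shift [ -0.5 -80.3  -5.3] rot [-0.2 -0.   0.3]
```

View pics/s7.png

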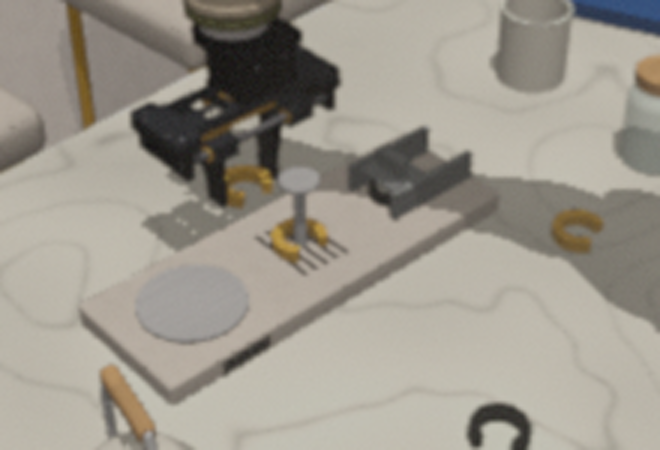

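Ring A at (247,185) is beyond the post, with ring B lying flat at (300,238). Sliding in slightly higher.

{"name": "apply_moves", "arguments": {
  "increments": [
    {"grip": 255, "xyz": [0, -12, -8], "rotation": [0, 0, 0]},
    {"grip": 255, "xyz": [0, -34, -8], "rotation": [0, 0, 0]},
    {"grip": 255, "xyz": [0, -54, -8], "rotation": [0, 0, 0]},
    {"grip": 255, "xyz": [0, -70, -8], "rotation": [0, 0, 0]},
    {"grip": 255, "xyz": [0, -80, -7], "rotation": [0, 0, 0]}
  ]
}}

```text
time: 21.62
ee_pos: [0.6271, 0.0296, 0.064]
eef_rot: [0.738, 0.675, -0.0, -0.0]
ft_force: [-0.5, 0.3, -1.4]
width: 0.0513
```

{"name": "apply_moves", "arguments": {
  "increments": [
    {"grip": 255, "xyz": [0, 0, 0], "rotation": [0, 0, 0]}
  ]
}}

```text
time: 21.75
ee_pos: [0.6269, 0.0296, 0.0649]
eef_rot: [0.738, 0.675, -0.0, 0.0]
ft_force: [-0.1, 0.2, -0.4]
width: 0.0519
```

```bash
python3 -c "
from h import *
rel([0.627,0.0288,0.055],84.6)
c=viewer.camera('side'); cv2.imwrite('pics/s8.png',cv2.resize(c['img'][180:330,200:420],None,fx=3,fy=3,interpolation=cv2.INTER_CUBIC))
"
```

```text
t 21.75 now [0.6269 0.0296 0.0649] psi 84.9 q1,q7 [0.45 1.06] w 0.0519 F [-0.1  0.2 -0.4]
shift [-0.8  0.2  9.9] rot [0.  0.  0.3]
```

View pics/s8.png

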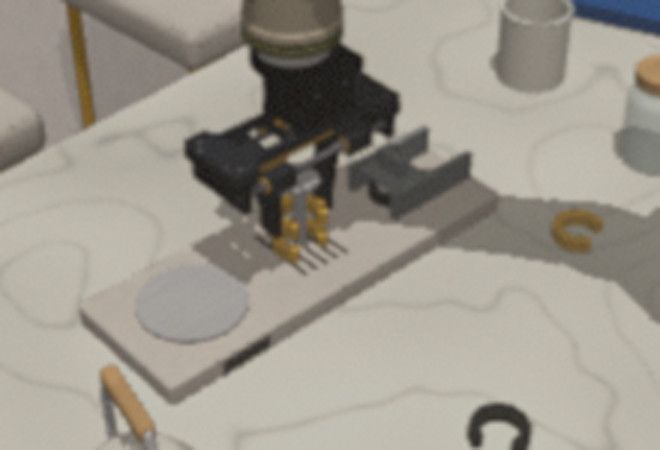

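Ring A is around the post at (307,210). Lowering 10 mm and releasing.

{"name": "apply_moves", "arguments": {
  "increments": [
    {"grip": 255, "xyz": [-1, 0, 6], "rotation": [0, 0, 0]},
    {"grip": 255, "xyz": [-1, 0, 11], "rotation": [0, 0, 0]},
    {"grip": 0, "xyz": [-1, 0, 11], "rotation": [0, 0, 0]},
    {"grip": 0, "xyz": [-1, 0, 11], "rotation": [0, 0, 0]},
    {"grip": 0, "xyz": [-1, 0, 11], "rotation": [0, 0, 0]}
  ]
}}

```text
time: 22.42
ee_pos: [0.6276, 0.0287, 0.0543]
eef_rot: [0.738, 0.675, 0.0, 0.0]
ft_force: [0.4, -1.3, 0.4]
width: 0.0739
```

{"name": "apply_moves", "arguments": {
  "increments": [
    {"grip": 0, "xyz": [0, 0, 0], "rotation": [0, 0, 0]},
    {"grip": 0, "xyz": [0, 0, 0], "rotation": [0, 0, 0]},
    {"grip": 0, "xyz": [0, 0, -30], "rotation": [0, 0, 0]},
    {"grip": 0, "xyz": [0, 0, -70], "rotation": [0, 0, 0]},
    {"grip": 0, "xyz": [0, 0, -120], "rotation": [0, 0, 0]}
  ]
}}

```text
time: 23.05
ee_pos: [0.6269, 0.0285, 0.1749]
eef_rot: [0.738, 0.675, -0.0, -0.0]
ft_force: [1.3, 0.0, -0.0]
width: 0.0867
```

{"name": "apply_moves", "arguments": {
  "increments": [
    {"grip": 0, "xyz": [0, 20, -30], "rotation": [0, 0, 0]},
    {"grip": 0, "xyz": [0, 40, -50], "rotation": [0, 0, 0]},
    {"grip": 0, "xyz": [0, 40, -50], "rotation": [0, 0, 0]}
  ]
}}

```text
time: 23.42
ee_pos: [0.6679, 0.0252, 0.226]
eef_rot: [0.738, 0.675, 0.001, 0.0]
ft_force: [-0.9, 0.1, -1.1]
width: 0.0871
```

```bash
python3 -c "
from h import *
c=viewer.camera('side'); cv2.imwrite('pics/s9.png',cv2.resize(c['img'][180:330,200:420],None,fx=3,fy=3,interpolation=cv2.INTER_CUBIC))
rel([0.459,-0.184,0.13],100)
c=viewer.camera('top');P=cloud(c);Z=P[...,2];hsv=cv2.cvtColor(c['img'],cv2.COLOR_BGR2HSV)
cv2.imwrite('pics/t2.png',cv2.resize(c['img'][160:345,140:480],None,fx=2.3,fy=2.3,interpolation=cv2.INTER_CUBIC))
"
```

```text
t 23.48 now [0.6667 0.0254 0.2246] psi 84.9 q1,q7 [0.43 1.14] w 0.0867 F [-0.3  0.1  0.1]
shift [-226.9 -188.4   94.5] rot [ -0.   -0.  -15.1]
```

View pics/s9.png

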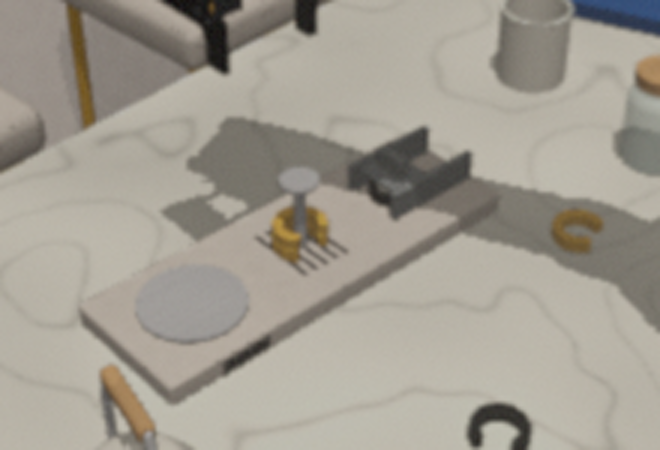

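View pics/t2.png

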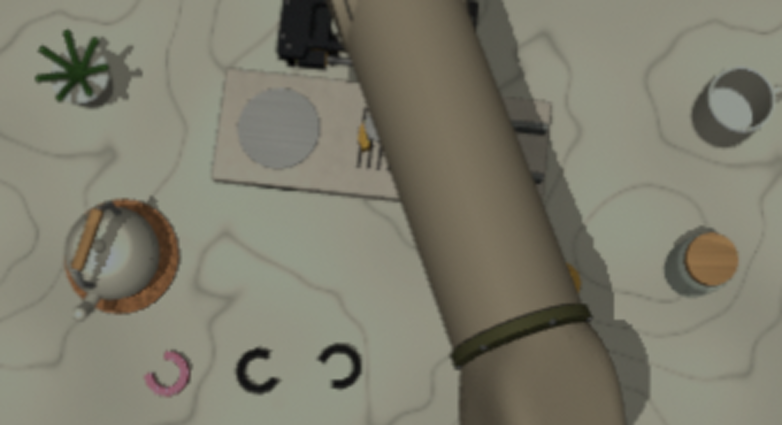

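Two rings are stacked flat at (300,230). Going to ring C on the right.

{"name": "apply_moves", "arguments": {
  "increments": [
    {"grip": 0, "xyz": [-45, -37, 0], "rotation": [0, 0, -5]},
    {"grip": 0, "xyz": [-90, -75, 15], "rotation": [0, 0, -10]},
    {"grip": 0, "xyz": [-135, -112, 35], "rotation": [0, 0, -15]},
    {"grip": 0, "xyz": [-180, -150, 60], "rotation": [0, 0, -15]},
    {"grip": 0, "xyz": [-227, -185, 85], "rotation": [0, 0, -15]}
  ]
}}

```text
time: 24.15
ee_pos: [0.4602, -0.1836, 0.1384]
eef_rot: [0.643, 0.766, -0.001, -0.001]
ft_force: [0.9, -0.1, 0.4]
width: 0.0867
```

{"name": "apply_moves", "arguments": {
  "increments": [
    {"grip": 0, "xyz": [0, 0, 0], "rotation": [0, 0, 0]},
    {"grip": 0, "xyz": [0, 0, 0], "rotation": [0, 0, 0]}
  ]
}}

```text
time: 24.4
ee_pos: [0.4595, -0.1831, 0.1379]
eef_rot: [0.643, 0.765, -0.001, -0.002]
ft_force: [0.9, 0.4, 0.3]
width: 0.0869
```

```bash
python3 rings.py pics/w11.png; python3 -c "
from h import *
rel([0.459,-0.184,0.0105],100)
"
```

```text
ring px [317. 235.] ctr 0.4573 -0.1857 R 0.0268 r_in 0.0162 gap -164.5 width 76.0 centroid dir -161.3
t 24.45 now [ 0.4604 -0.1824  0.1384] psi 100.0 q1,q7 [1.07 1.89] w 0.0869 F [0.6 0.8 0.6]
shift [ 296.6   31.1 -111.5] rot [-0.2  0.  28. ]
t 24.45 now [ 0.4604 -0.1824  0.1384] psi 100.0 q1,q7 [1.07 1.89] w 0.0869 F [0.6 0.8 0.6]
shift [ -1.4  -1.3 127.9] rot [-0.2 -0.  -0. ]
```

View pics/w11.png

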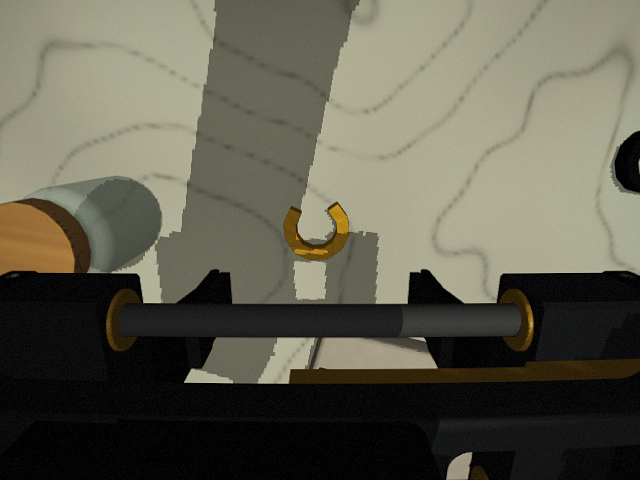

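Ring C at (317,235), with its gap rotated about 5°. The jar is clear to the left. Descending.

{"name": "apply_moves", "arguments": {
  "increments": [
    {"grip": 0, "xyz": [-2, -3, 40], "rotation": [0, 0, -5.5]},
    {"grip": 0, "xyz": [-2, -3, 80], "rotation": [0, 0, -5.5]},
    {"grip": 0, "xyz": [-2, -3, 115], "rotation": [0, 0, -5.5]},
    {"grip": 0, "xyz": [-2, -3, 126], "rotation": [0, 0, -5.5]},
    {"grip": 0, "xyz": [-2, -3, 127.5], "rotation": [0, 0, -5.5]}
  ]
}}

```text
time: 25.08
ee_pos: [0.4582, -0.184, 0.0112]
eef_rot: [0.605, 0.796, -0.001, -0.001]
ft_force: [0.2, -0.6, -0.4]
width: 0.087
```

{"name": "apply_moves", "arguments": {
  "increments": [
    {"grip": 255, "xyz": [0, 0, 0], "rotation": [0, 0, 0]},
    {"grip": 255, "xyz": [0, 0, 0], "rotation": [0, 0, 0]},
    {"grip": 255, "xyz": [0, 0, 0], "rotation": [0, 0, 0]},
    {"grip": 255, "xyz": [0, 0, 0], "rotation": [0, 0, 0]},
    {"grip": 255, "xyz": [0, 0, 0], "rotation": [0, 0, 0]}
  ]
}}

```text
time: 25.7
ee_pos: [0.4582, -0.1842, 0.0114]
eef_rot: [0.605, 0.796, -0.001, -0.001]
ft_force: [-1.1, 0.1, 3.1]
width: 0.0514
```

{"name": "apply_moves", "arguments": {
  "increments": [
    {"grip": 255, "xyz": [0, 0, 0], "rotation": [0, 0, 0]},
    {"grip": 255, "xyz": [0, 0, -20], "rotation": [0, 0, 0]},
    {"grip": 255, "xyz": [0, 0, -60], "rotation": [0, 0, 0]},
    {"grip": 255, "xyz": [0, 0, -110], "rotation": [0, 0, 0]},
    {"grip": 255, "xyz": [0, 0, -160], "rotation": [0, 0, 0]}
  ]
}}

```text
time: 26.32
ee_pos: [0.4586, -0.1837, 0.174]
eef_rot: [0.604, 0.797, -0.001, -0.001]
ft_force: [1.8, -0.3, -1.6]
width: 0.0517
```

{"name": "apply_moves", "arguments": {
  "increments": [
    {"grip": 255, "xyz": [0, 0, 0], "rotation": [0, 0, 0]}
  ]
}}

```text
time: 26.45
ee_pos: [0.4606, -0.184, 0.1785]
eef_rot: [0.604, 0.797, -0.0, 0.002]
ft_force: [0.3, -1.0, -1.4]
width: 0.0514
```

```bash
python3 -c "
from h import *
rel([0.7095,0.021,0.18],84.6)
c=viewer.camera('wrist');cv2.imwrite('pics/w12.png',c['img'])
"
```

```text
t 26.45 now [ 0.4606 -0.184   0.1785] psi 105.6 q1,q7 [1.11 2.02] w 0.0514 F [ 0.3 -1.  -1.4]
shift [130.2 295.   -1.4] rot [ 0.2  0.2 21. ]
```

View pics/w12.png

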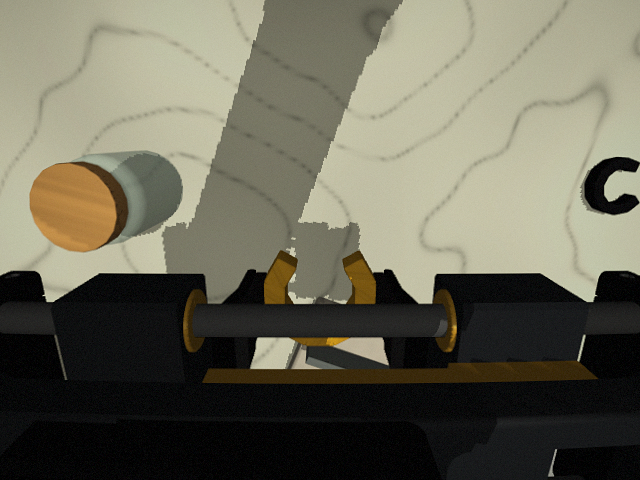

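Ring C is held squarely. Carrying it over.

{"name": "apply_moves", "arguments": {
  "increments": [
    {"grip": 255, "xyz": [18, 42, 0], "rotation": [0, 0, 5]},
    {"grip": 255, "xyz": [40, 92, 0], "rotation": [0, 0, 11]},
    {"grip": 255, "xyz": [62, 142, 0], "rotation": [0, 0, 17]},
    {"grip": 255, "xyz": [84, 192, 0], "rotation": [0, 0, 21]},
    {"grip": 255, "xyz": [106, 240, 0], "rotation": [0, 0, 21]}
  ]
}}

```text
time: 27.12
ee_pos: [0.6626, -0.0157, 0.1747]
eef_rot: [0.74, 0.673, -0.001, 0.0]
ft_force: [0.7, -1.1, -0.0]
width: 0.0517
```

```bash
python3 -c "
from h import *
rel([0.7095,0.021,0.076],84.6)
"
```

```text
t 27.12 now [ 0.6626 -0.0157  0.1747] psi 84.6 q1,q7 [0.51 1.17] w 0.0517 F [ 0.7 -1.1 -0. ]
shift [41.2 43.4 98.6] rot [-0.1  0.1 -0. ]
```

{"name": "apply_moves", "arguments": {
  "increments": [
    {"grip": 255, "xyz": [30, 30, 0], "rotation": [0, 0, 0]},
    {"grip": 255, "xyz": [41, 43, 10], "rotation": [0, 0, 0]},
    {"grip": 255, "xyz": [41, 43, 45], "rotation": [0, 0, 0]},
    {"grip": 255, "xyz": [41, 43, 80], "rotation": [0, 0, 0]},
    {"grip": 255, "xyz": [41, 43, 96], "rotation": [0, 0, 0]}
  ]
}}

```text
time: 27.75
ee_pos: [0.7072, 0.0196, 0.0753]
eef_rot: [0.74, 0.673, -0.003, -0.001]
ft_force: [-0.6, -0.1, -1.9]
width: 0.0518
```

{"name": "apply_moves", "arguments": {
  "increments": [
    {"grip": 255, "xyz": [0, 0, 0], "rotation": [0, 0, 0]}
  ]
}}

```text
time: 27.88
ee_pos: [0.7064, 0.019, 0.0743]
eef_rot: [0.74, 0.673, -0.004, -0.002]
ft_force: [0.0, -0.0, -0.9]
width: 0.0513
```

```bash
python3 -c "
from h import *
rel([0.627,0.0288,0.076],84.6)
c=viewer.camera('side'); cv2.imwrite('pics/s10.png',cv2.resize(c['img'][180:330,200:420],None,fx=3,fy=3,interpolation=cv2.INTER_CUBIC))
"
```

```text
t 27.88 now [0.7064 0.019  0.0743] psi 84.6 q1,q7 [0.39 1.08] w 0.0513 F [ 0.  -0.  -0.9]
shift [  2.2 -80.   -1.1] rot [-0.5  0.2 -0. ]
```

View pics/s10.png

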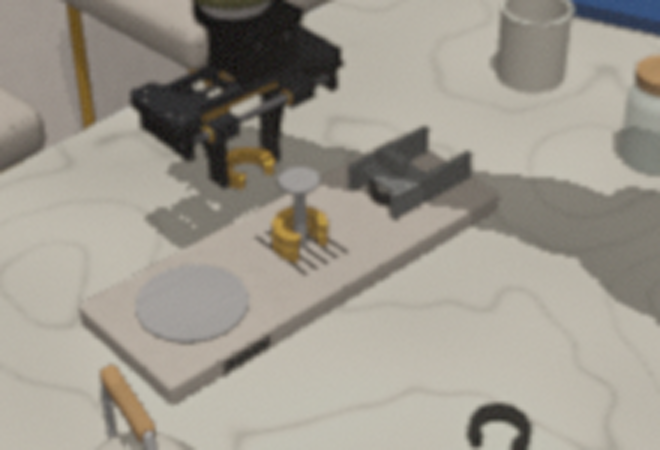

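Ring C at (250,165) is between the head and stack heights. Sliding in.

{"name": "apply_moves", "arguments": {
  "increments": [
    {"grip": 255, "xyz": [2, -14, -1], "rotation": [0, 0, 0]},
    {"grip": 255, "xyz": [2, -34, -1], "rotation": [0, 0, 0]},
    {"grip": 255, "xyz": [2, -54, 0], "rotation": [0, 0, 0]},
    {"grip": 255, "xyz": [2, -70, 1], "rotation": [0, 0, 0]},
    {"grip": 255, "xyz": [2, -80, 2], "rotation": [0, 0, 0]}
  ]
}}

```text
time: 28.55
ee_pos: [0.6275, 0.0286, 0.0752]
eef_rot: [0.74, 0.673, -0.003, -0.001]
ft_force: [0.2, 0.1, -0.0]
width: 0.0515
```

{"name": "apply_moves", "arguments": {
  "increments": [
    {"grip": 255, "xyz": [0, 0, 0], "rotation": [0, 0, 0]}
  ]
}}

```text
time: 28.68
ee_pos: [0.6276, 0.0284, 0.076]
eef_rot: [0.74, 0.673, -0.003, -0.0]
ft_force: [0.1, -0.4, -0.7]
width: 0.0517
```

```bash
python3 -c "
from h import *
rel([0.627,0.0288,0.067],84.6)
c=viewer.camera('side'); cv2.imwrite('pics/s11.png',cv2.resize(c['img'][180:330,200:420],None,fx=3,fy=3,interpolation=cv2.INTER_CUBIC))
"
```

```text
t 28.68 now [0.6276 0.0284 0.076 ] psi 84.5 q1,q7 [0.48 1.04] w 0.0517 F [ 0.1 -0.4 -0.7]
shift [ 0.3 -0.6  9. ] rot [-0.2  0.2 -0.1]
```

View pics/s11.png

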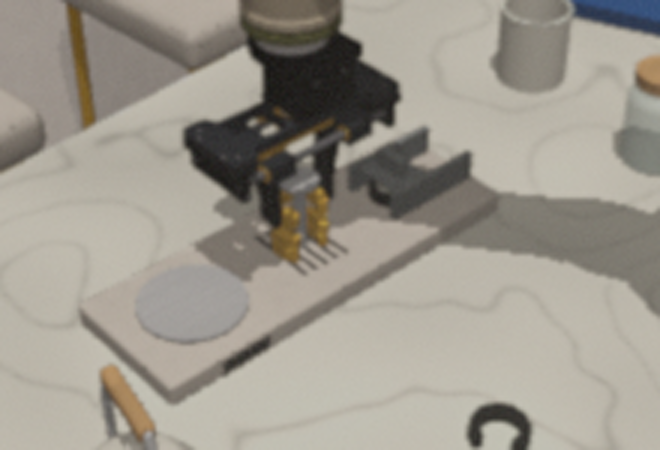

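Ring C is round the post. Lowering 9 mm, releasing, then lifting off.

{"name": "apply_moves", "arguments": {
  "increments": [
    {"grip": 255, "xyz": [0, 0, 5], "rotation": [0, 0, 0]},
    {"grip": 255, "xyz": [0, 0, 9], "rotation": [0, 0, 0]},
    {"grip": 0, "xyz": [0, 0, 9], "rotation": [0, 0, 0]},
    {"grip": 0, "xyz": [0, 0, 9], "rotation": [0, 0, 0]},
    {"grip": 0, "xyz": [0, 0, 9], "rotation": [0, 0, 0]}
  ]
}}

```text
time: 29.35
ee_pos: [0.6283, 0.0285, 0.0674]
eef_rot: [0.74, 0.673, -0.002, 0.0]
ft_force: [-0.2, 0.1, -0.2]
width: 0.0738
```

{"name": "apply_moves", "arguments": {
  "increments": [
    {"grip": 0, "xyz": [0, 0, 0], "rotation": [0, 0, 0]},
    {"grip": 0, "xyz": [0, 0, 0], "rotation": [0, 0, 0]},
    {"grip": 0, "xyz": [0, 0, -30], "rotation": [0, 0, 0]},
    {"grip": 0, "xyz": [0, 0, -70], "rotation": [0, 0, 0]},
    {"grip": 0, "xyz": [0, 0, -120], "rotation": [0, 0, 0]}
  ]
}}

```text
time: 29.98
ee_pos: [0.6281, 0.0288, 0.188]
eef_rot: [0.74, 0.673, -0.003, -0.0]
ft_force: [0.1, -0.2, -0.1]
width: 0.0871
```

{"name": "apply_moves", "arguments": {
  "increments": [
    {"grip": 0, "xyz": [0, 20, -50], "rotation": [0, 0, 0]},
    {"grip": 0, "xyz": [0, 50, -90], "rotation": [0, 0, 0]},
    {"grip": 0, "xyz": [0, 60, -100], "rotation": [0, 0, 0]},
    {"grip": 0, "xyz": [0, 60, -100], "rotation": [0, 0, 0]}
  ]
}}

```text
time: 30.48
ee_pos: [0.6888, 0.0237, 0.288]
eef_rot: [0.74, 0.673, -0.002, -0.0]
ft_force: [0.4, 0.1, -0.3]
width: 0.0868
```

```bash
python3 -c "
from h import *
c=viewer.camera('side'); cv2.imwrite('pics/s12.png',c['img'])
c=viewer.camera('wrist'); cv2.imwrite('pics/w13.png',c['img'])
c=viewer.camera('top'); cv2.imwrite('pics/t3.png',c['img'])
rel([0.616,-0.086,0.15],84.6)
"
```

```text
t 30.62 now [0.6876 0.0235 0.2868] psi 84.6 q1,q7 [0.4  1.14] w 0.0868 F [-0.5 -0.4 -0.4]
shift [-115.2  -60.1  137.6] rot [-0.3  0.3 -0. ]
```

View pics/s12.png

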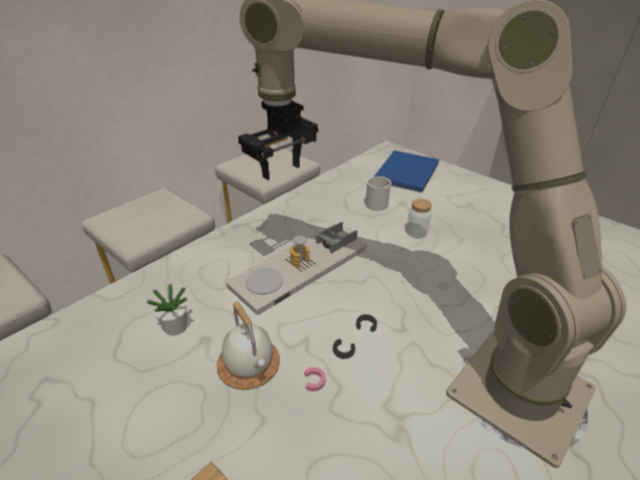

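View pics/w13.png

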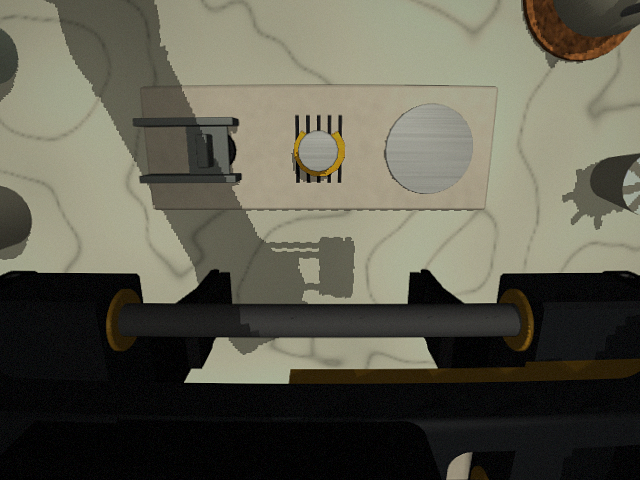

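View pics/t3.png

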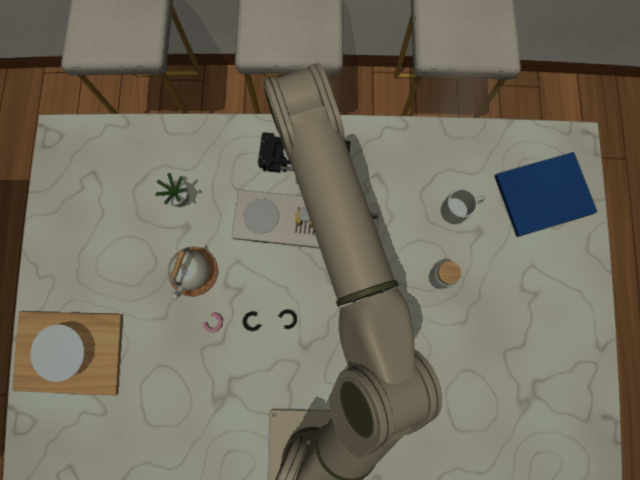

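All three rings are stacked at the post (wrist px (319,152)), and no other brass ring is in view anywhere. Checking stack height and centring, and the ridge.

```bash
python3 -c "
from h import *
c=viewer.camera('wrist');P=cloud(c);Z=P[...,2];hsv=cv2.cvtColor(c['img'],cv2.COLOR_BGR2HSV)
m=(hsv[...,1]>110)&(hsv[...,0]>12)&(hsv[...,0]<32)&(P[...,0]>.57)&(P[...,0]<.68)&(P[...,1]>-.03)&(P[...,1]<.09)&(Z>.03)
q=P[m];print(len(q),np.percentile(q[:,2],[5,25,50,75,95]).round(4));q=q[q[:,2]>.062]
print('ringtop',cv2.minEnclosingCircle(q[:,:2].astype(np.float32)), 'plane',np.linalg.lstsq(np.c_[q[:,:2],np.ones(len(q))],q[:,2],rcond=None)[0])
h=(Z>.099)&(Z<.106)&(P[...,0]>.59)&(P[...,0]<.67)&(P[...,1]>-.02)&(P[...,1]<.08);print('head',cv2.minEnclosingCircle(P[h][:,:2].astype(np.float32)))
r_=(Z>.069)&(Z<.08)&(P[...,1]<-.05)&(P[...,1]>-.17)&(P[...,0]>.56)&(P[...,0]<.68);print('ridge',r_.sum(),cv2.minAreaRect(P[r_][:,:2].astype(np.float32)),np.median(P[r_][:,2]))
rel([0.616,-0.086,0.15],84.6)
"
```

```text
10666 [0.0689 0.3695 0.3771 0.3799 0.3996]
ringtop ((0.6581450700759888, 0.02999870851635933), 0.06136682257056236) plane [ 6.49790802 -0.65169239 -3.9191921 ]
head ((0.6258980631828308, 0.02821853756904602), 0.01908167079091072)
ridge 438 ((0.6151275038719177, -0.0884326696395874), (0.013156435452401638, 0.032943982630968094), 85.43917083740234) 0.07475589450013537
t 30.68 now [0.6876 0.0234 0.2869] psi 84.6 q1,q7 [0.4  1.14] w 0.0872 F [-0.2  0.6  0.3]
shift [-115.   -60.1  137.8] rot [-0.3  0.3 -0. ]
```

{"name": "apply_moves", "arguments": {
  "increments": [
    {"grip": 0, "xyz": [-30, -20, 0], "rotation": [0, 0, 0]},
    {"grip": 0, "xyz": [-70, -40, 20], "rotation": [0, 0, 0]},
    {"grip": 0, "xyz": [-100, -55, 60], "rotation": [0, 0, 0]},
    {"grip": 0, "xyz": [-117, -60, 100], "rotation": [0, 0, 0]},
    {"grip": 0, "xyz": [-117, -60, 120], "rotation": [0, 0, 0]}
  ]
}}

```text
time: 31.3
ee_pos: [0.6143, -0.09, 0.1655]
eef_rot: [0.741, 0.672, -0.005, -0.001]
ft_force: [0.7, 0.9, 0.9]
width: 0.0872
```

{"name": "apply_moves", "arguments": {
  "increments": [
    {"grip": 0, "xyz": [0, 0, 0], "rotation": [0, 0, 0]}
  ]
}}

```text
time: 31.42
ee_pos: [0.6138, -0.0887, 0.1647]
eef_rot: [0.74, 0.672, -0.005, -0.002]
ft_force: [-1.2, 0.1, -0.0]
width: 0.087
```

```bash
cat > lock.py <<'E'
from h import *
import sys
c=viewer.camera('wrist');P=cloud(c);Z=P[...,2];hsv=cv2.cvtColor(c['img'],cv2.COLOR_BGR2HSV);cv2.imwrite(sys.argv[1],c['img'])
m=(hsv[...,1]>110)&(hsv[...,0]>12)&(hsv[...,0]<32)&(P[...,0]>.57)&(P[...,0]<.68)&(P[...,1]>-.03)&(P[...,1]<.09)&(Z>.03)&(Z<.1)
q=P[m]
if len(q)>20:
    print(len(q),np.percentile(q[:,2],[5,25,50,75,95]).round(4));q=q[q[:,2]>.062]
    if len(q)>10: print('ringtop',cv2.minEnclosingCircle(q[:,:2].astype(np.float32)))
r_=(Z>.069)&(Z<.08)&(P[...,1]<-.05)&(P[...,1]>-.18)&(P[...,0]>.56)&(P[...,0]<.68)
if r_.sum()>20:print('ridge',r_.sum(),cv2.minAreaRect(P[r_][:,:2].astype(np.float32)),np.median(P[r_][:,2]))
rel([float(v) for v in sys.argv[2:5]],84.6)
E
python3 lock.py pics/w14.png 0.6155 -0.0878 0.066
```

```text
2253 [0.0331 0.0468 0.0621 0.0678 0.0687]
ringtop ((0.6258144974708557, 0.02835274115204811), 0.026782242581248283)
ridge 777 ((0.6145602464675903, -0.0888974741101265), (0.01166814099997282, 0.03355791047215462), 84.66870880126953) 0.07476305713280534
t 31.48 now [ 0.6143 -0.0889  0.1656] psi 84.5 q1,q7 [0.69 1.28] w 0.0872 F [-0.5 -1.  -0.2]
shift [ 1.7  2.  99.6] rot [-0.5  0.3 -0.1]
```

View pics/w14.png

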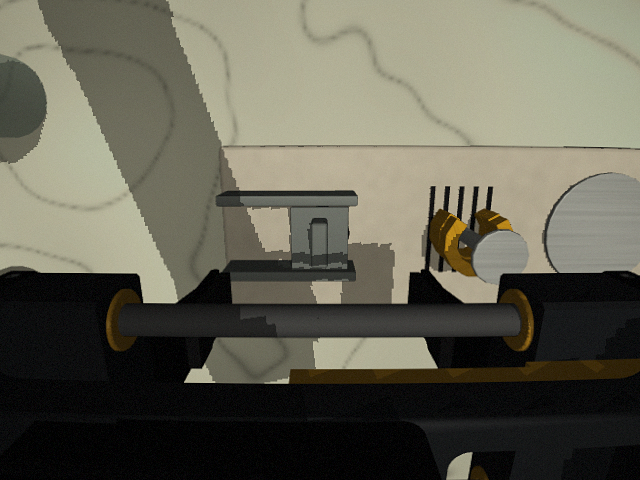

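Ridge at (319,243), centred between the jaws. The ring stack top is at 0.068 m, concentric with the post. Descending onto the ridge.

{"name": "apply_moves", "arguments": {
  "increments": [
    {"grip": 100, "xyz": [0, 1, 30], "rotation": [0, 0, 0]},
    {"grip": 100, "xyz": [0, 1, 60], "rotation": [0, 0, 0]},
    {"grip": 100, "xyz": [0, 1, 85], "rotation": [0, 0, 0]},
    {"grip": 100, "xyz": [0, 1, 98], "rotation": [0, 0, 0]},
    {"grip": 100, "xyz": [0, 1, 98], "rotation": [0, 0, 0]}
  ],
  "squeeze": 20
}}

```text
time: 32.1
ee_pos: [0.6148, -0.0887, 0.068]
eef_rot: [0.74, 0.672, -0.005, -0.002]
ft_force: [-0.2, 0.2, -0.0]
width: 0.0539
```

{"name": "apply_moves", "arguments": {
  "increments": [
    {"grip": 255, "xyz": [0, 0, 0], "rotation": [0, 0, 0]},
    {"grip": 255, "xyz": [0, 0, 0], "rotation": [0, 0, 0]},
    {"grip": 255, "xyz": [0, 0, 0], "rotation": [0, 0, 0]},
    {"grip": 255, "xyz": [0, 0, 0], "rotation": [0, 0, 0]},
    {"grip": 255, "xyz": [0, 0, 0], "rotation": [0, 0, 0]}
  ]
}}

```text
time: 32.72
ee_pos: [0.6148, -0.0888, 0.0681]
eef_rot: [0.74, 0.672, -0.005, -0.002]
ft_force: [-1.0, 0.5, 0.3]
width: 0.0117
```

{"name": "apply_moves", "arguments": {
  "increments": [
    {"grip": 255, "xyz": [0, 0, 0], "rotation": [0, 0, 0]},
    {"grip": 255, "xyz": [0, 0, 0], "rotation": [0, 0, 0]},
    {"grip": 255, "xyz": [0, 0, 0], "rotation": [0, 0, 0]}
  ]
}}

```text
time: 33.1
ee_pos: [0.6148, -0.0888, 0.0681]
eef_rot: [0.74, 0.672, -0.005, -0.002]
ft_force: [0.1, -0.0, -0.2]
width: 0.012
```

```bash
python3 -c "
from h import *
rel([0.6153-.00475,-0.0885-.0498,0.067],84.6)
"
```

```text
t 33.1 now [ 0.6148 -0.0888  0.0681] psi 84.5 q1,q7 [0.66 1.23] w 0.012 F [ 0.1 -0.  -0.2]
shift [-49.7   0.5   1.4] rot [-0.5  0.3 -0.1]
```

{"name": "apply_moves", "arguments": {
  "increments": [
    {"grip": 255, "xyz": [-8, 0, 0], "rotation": [0, 0, 0]},
    {"grip": 255, "xyz": [-18, 0, 0], "rotation": [0, 0, 0]},
    {"grip": 255, "xyz": [-28, 0, 0], "rotation": [0, 0, 0]},
    {"grip": 255, "xyz": [-38, 0, 0], "rotation": [0, 0, 0]},
    {"grip": 255, "xyz": [-44, 0, 0], "rotation": [0, 0, 0]}
  ]
}}

```text
time: 33.72
ee_pos: [0.6104, -0.1337, 0.0681]
eef_rot: [0.741, 0.672, -0.005, -0.002]
ft_force: [2.7, 1.4, -4.2]
width: 0.0122
```

{"name": "apply_moves", "arguments": {
  "increments": [
    {"grip": 255, "xyz": [-1, 0, 0], "rotation": [0, 0, 0]},
    {"grip": 255, "xyz": [-2, 0, 0], "rotation": [0, 0, 0]},
    {"grip": 255, "xyz": [-3, 0, 0], "rotation": [0, 0, 0]},
    {"grip": 255, "xyz": [-3, 0, 0], "rotation": [0, 0, 0]}
  ]
}}

```text
time: 34.22
ee_pos: [0.6102, -0.1366, 0.0682]
eef_rot: [0.74, 0.672, -0.005, -0.002]
ft_force: [3.2, 1.3, -3.1]
width: 0.0115
```

{"name": "apply_moves", "arguments": {
  "increments": [
    {"grip": 255, "xyz": [-1, 0, 0], "rotation": [0, 0, 0]},
    {"grip": 255, "xyz": [-2, 0, 0], "rotation": [0, 0, 0]},
    {"grip": 255, "xyz": [-3, 0, 0], "rotation": [0, 0, 0]}
  ]
}}

```text
time: 34.6
ee_pos: [0.6102, -0.1371, 0.0682]
eef_rot: [0.74, 0.673, -0.004, -0.002]
ft_force: [3.6, 9.0, -4.3]
width: 0.0114
```

The stop is reached (9 N). Releasing, rising and closing the fingers.

{"name": "apply_moves", "arguments": {
  "increments": [
    {"grip": 120, "xyz": [0, 0, 0], "rotation": [0, 0, 0]},
    {"grip": 120, "xyz": [0, 0, 0], "rotation": [0, 0, 0]},
    {"grip": 120, "xyz": [0, 0, 0], "rotation": [0, 0, 0]},
    {"grip": 120, "xyz": [0, 0, -20], "rotation": [0, 0, 0]},
    {"grip": 120, "xyz": [0, 0, -50], "rotation": [0, 0, 0]}
  ]
}}

```text
time: 35.22
ee_pos: [0.6103, -0.1372, 0.1194]
eef_rot: [0.74, 0.673, -0.004, -0.003]
ft_force: [0.5, -0.5, 0.8]
width: 0.045
```

{"name": "apply_moves", "arguments": {
  "increments": [
    {"grip": 255, "xyz": [0, 0, -30], "rotation": [0, 0, 0]},
    {"grip": 255, "xyz": [20, 0, -40], "rotation": [0, 0, 0]},
    {"grip": 255, "xyz": [50, 0, -40], "rotation": [0, 0, 0]},
    {"grip": 255, "xyz": [50, 0, -40], "rotation": [0, 0, 0]},
    {"grip": 255, "xyz": [50, 0, -40], "rotation": [0, 0, 0]}
  ]
}}

```text
time: 35.85
ee_pos: [0.6153, -0.0869, 0.1592]
eef_rot: [0.74, 0.673, -0.004, -0.003]
ft_force: [0.2, -1.3, 0.1]
width: 0.0045
```

```bash
python3 lock.py pics/w15.png 0.6155 -0.0865 0.057; python3 -c "
from h import *
c=viewer.camera('side'); cv2.imwrite('pics/s13.png',cv2.resize(c['img'][180:330,240:420],None,fx=4,fy=4,interpolation=cv2.INTER_CUBIC))"
```

```text
2354 [0.0331 0.0469 0.0618 0.0678 0.0688]
ringtop ((0.62592613697052, 0.02825745940208435), 0.02647428773343563)
ridge 848 ((0.6102413535118103, -0.13634641468524933), (0.012820441275835037, 0.03397650644183159), 84.79641723632812) 0.07465932929138747
t 35.9 now [ 0.6153 -0.0876  0.1591] psi 84.5 q1,q7 [0.69 1.28] w 0.0028 F [ 0.8 -0.   1.2]
shift [  1.4   1.2 102.1] rot [-0.6  0.1 -0.1]
```

View pics/w15.png

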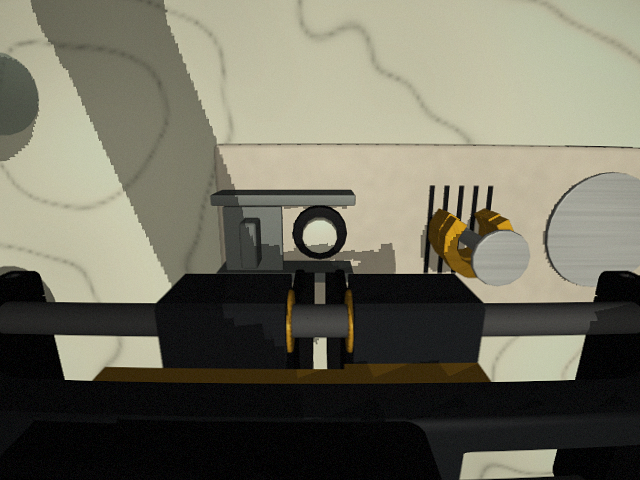

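View pics/s13.png

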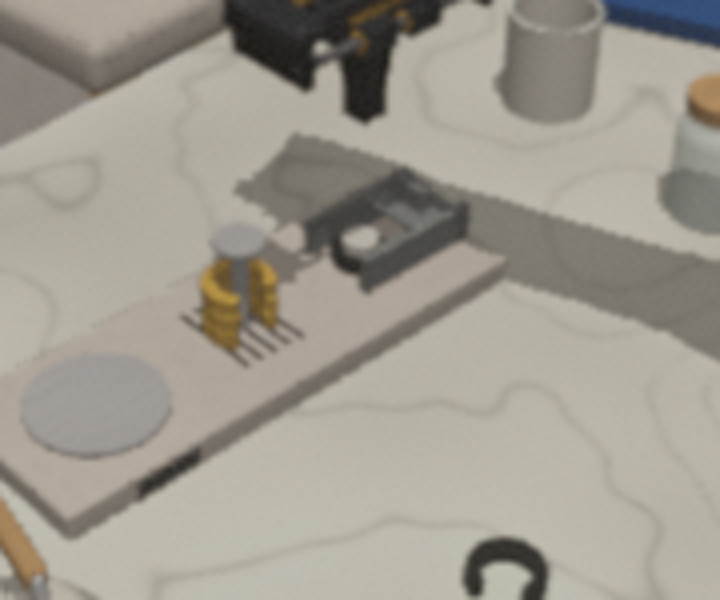

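The lock is fully aside and the button is exposed at (320,233) with a black collar around it. Checking the collar height before pressing.

```bash
python3 -c "
from h import *
c=viewer.camera('wrist');P=cloud(c)
for u in range(286,356,4): print(u,P[233,u].round(4),c['img'][233,u])
"
```

```text
286 [ 0.6149 -0.1153  0.0267] [156 181 191]
290 [ 0.6153 -0.1121  0.0265] [155 180 190]
294 [ 0.6129 -0.1077  0.0376] [0 0 1]
298 [ 0.6132 -0.1045  0.0375] [24 23 23]
302 [ 0.6134 -0.1012  0.0381] [25 25 24]
306 [ 0.6115 -0.0975  0.0471] [176 202 203]
310 [ 0.6116 -0.0944  0.048 ] [181 205 207]
314 [ 0.6118 -0.0913  0.0484] [175 201 203]
318 [ 0.6122 -0.0883  0.048 ] [176 201 203]
322 [ 0.6121 -0.0852  0.0496] [181 205 206]
326 [ 0.613  -0.0821  0.0469] [179 204 203]
330 [ 0.6131 -0.0791  0.048 ] [177 200 204]
334 [ 0.613  -0.076   0.0495] [178 202 206]
338 [ 0.6142 -0.0729  0.0458] [35 44 44]
342 [ 0.6165 -0.0695  0.038 ] [18 22 24]
346 [ 0.6168 -0.0663  0.0379] [20 21 21]
350 [ 0.6202 -0.0624  0.0257] [163 186 197]
354 [ 0.6205 -0.0591  0.026 ] [162 188 197]
```

The collar top is at 0.038, below the full-press height of 0.041, so pressing is clear.

{"name": "apply_moves", "arguments": {
  "increments": [
    {"grip": 255, "xyz": [1, 1, 35], "rotation": [0, 0, 0]},
    {"grip": 255, "xyz": [1, 1, 70], "rotation": [0, 0, 0]},
    {"grip": 255, "xyz": [1, 1, 92], "rotation": [0, 0, 0]},
    {"grip": 255, "xyz": [1, 1, 100], "rotation": [0, 0, 0]},
    {"grip": 255, "xyz": [1, 1, 100], "rotation": [0, 0, 0]}
  ]
}}

```text
time: 36.62
ee_pos: [0.6156, -0.0873, 0.0594]
eef_rot: [0.74, 0.672, -0.004, -0.003]
ft_force: [-0.7, 0.3, 0.1]
width: 0.0004
```

```bash
python3 -c "
from h import *
rel([0.6155,-0.0865,0.049],84.6)
c=viewer.camera('side'); cv2.imwrite('pics/s14.png',cv2.resize(c['img'][180:330,240:420],None,fx=4,fy=4,interpolation=cv2.INTER_CUBIC))"
```

```text
t 36.62 now [ 0.6156 -0.0873  0.0594] psi 84.5 q1,q7 [0.65 1.23] w 0.0004 F [-0.7  0.3  0.1]
shift [ 0.8 -0.1 10.4] rot [-0.6  0.1 -0.1]
```

View pics/s14.png

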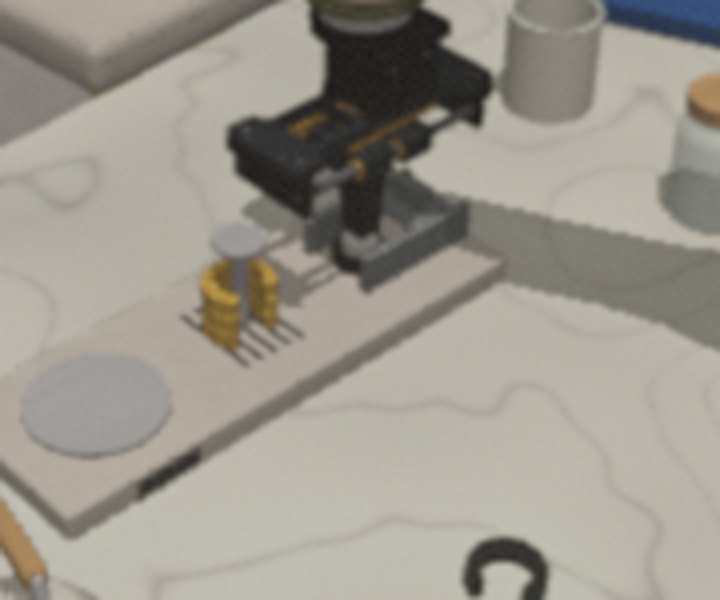

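Fingertips are just above the button with the body clear of the post head. Pressing.

{"name": "apply_moves", "arguments": {
  "increments": [
    {"grip": 255, "xyz": [1, 0, 4], "rotation": [0, 0, 0]},
    {"grip": 255, "xyz": [1, 0, 8], "rotation": [0, 0, 0]},
    {"grip": 255, "xyz": [1, 0, 10], "rotation": [0, 0, 0]},
    {"grip": 255, "xyz": [1, 0, 11], "rotation": [0, 0, 0]},
    {"grip": 255, "xyz": [1, 0, 11], "rotation": [0, 0, 0]}
  ]
}}

```text
time: 37.3
ee_pos: [0.6168, -0.0861, 0.0496]
eef_rot: [0.74, 0.672, -0.003, -0.002]
ft_force: [2.7, 1.4, 5.0]
width: 0.0002
```

{"name": "apply_moves", "arguments": {
  "increments": [
    {"grip": 255, "xyz": [0, 0, 1], "rotation": [0, 0, 0]},
    {"grip": 255, "xyz": [0, 0, 2], "rotation": [0, 0, 0]},
    {"grip": 255, "xyz": [0, 0, 3], "rotation": [0, 0, 0]},
    {"grip": 255, "xyz": [0, 0, 3], "rotation": [0, 0, 0]}
  ]
}}

```text
time: 37.8
ee_pos: [0.6171, -0.0861, 0.0491]
eef_rot: [0.74, 0.672, -0.003, -0.001]
ft_force: [-8.6, 1.2, 26.2]
width: 0.0007
```

Bottomed out (26 N). Letting go and rising.

{"name": "apply_moves", "arguments": {
  "increments": [
    {"grip": 255, "xyz": [0, 0, -15], "rotation": [0, 0, 0]},
    {"grip": 255, "xyz": [0, 0, -50], "rotation": [0, 0, 0]},
    {"grip": 120, "xyz": [0, 0, -80], "rotation": [0, 0, 0]},
    {"grip": 120, "xyz": [-25, 0, -95], "rotation": [0, 0, 0]},
    {"grip": 120, "xyz": [-50, 0, -95], "rotation": [0, 0, 0]}
  ]
}}

```text
time: 38.42
ee_pos: [0.613, -0.1361, 0.1455]
eef_rot: [0.74, 0.673, -0.003, -0.001]
ft_force: [-0.6, -0.3, 0.3]
width: 0.0224
```

{"name": "apply_moves", "arguments": {
  "increments": [
    {"grip": 120, "xyz": [0, 0, 0], "rotation": [0, 0, 0]},
    {"grip": 120, "xyz": [0, 0, 0], "rotation": [0, 0, 0]}
  ]
}}

```text
time: 38.67
ee_pos: [0.6126, -0.1353, 0.1453]
eef_rot: [0.74, 0.673, -0.003, -0.001]
ft_force: [0.2, 0.0, -0.1]
width: 0.0411
```

```bash
python3 lock.py pics/w16.png 0.6106 -0.1368 0.068
```

```text
3699 [0.0333 0.0467 0.0587 0.0675 0.0687]
ringtop ((0.6260342597961426, 0.028121797367930412), 0.02678912691771984)
ridge 910 ((0.6103905439376831, -0.13620753586292267), (0.011960083618760109, 0.03380006551742554), 84.8000259399414) 0.074699540800324
t 38.73 now [ 0.6128 -0.1349  0.1453] psi 84.6 q1,q7 [0.75 1.35] w 0.0432 F [0.4 0.7 0.4]
shift [-1.9 -1.5 77.3] rot [-0.4  0.2 -0. ]
```

View pics/w16.png

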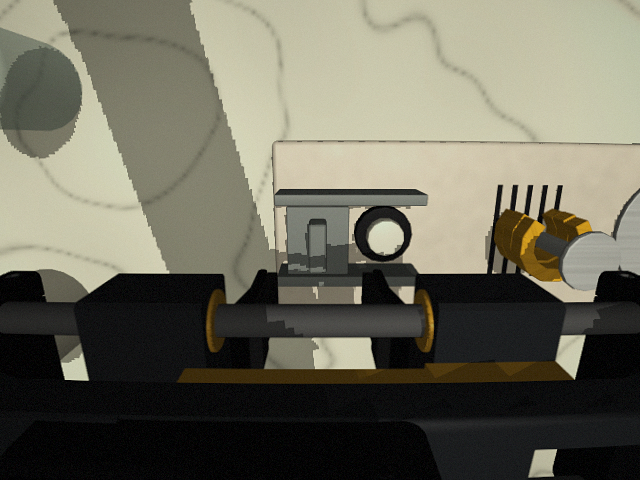

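Ridge at (317,245) is still aside, and the button is back up at (385,237). Gripping the ridge.

{"name": "apply_moves", "arguments": {
  "increments": [
    {"grip": 120, "xyz": [-2, -2, 25], "rotation": [0, 0, 0]},
    {"grip": 120, "xyz": [-2, -2, 50], "rotation": [0, 0, 0]},
    {"grip": 120, "xyz": [-2, -2, 70], "rotation": [0, 0, 0]},
    {"grip": 120, "xyz": [-2, -2, 77], "rotation": [0, 0, 0]},
    {"grip": 120, "xyz": [-2, -2, 77], "rotation": [0, 0, 0]}
  ]
}}

```text
time: 39.35
ee_pos: [0.6101, -0.1365, 0.0683]
eef_rot: [0.74, 0.673, -0.003, -0.002]
ft_force: [0.4, -0.8, 0.2]
width: 0.0463
```

{"name": "apply_moves", "arguments": {
  "increments": [
    {"grip": 255, "xyz": [0, 0, 0], "rotation": [0, 0, 0]},
    {"grip": 255, "xyz": [0, 0, 0], "rotation": [0, 0, 0]},
    {"grip": 255, "xyz": [0, 0, 0], "rotation": [0, 0, 0]},
    {"grip": 255, "xyz": [0, 0, 0], "rotation": [0, 0, 0]},
    {"grip": 255, "xyz": [0, 0, 0], "rotation": [0, 0, 0]}
  ]
}}

```text
time: 39.98
ee_pos: [0.6102, -0.1366, 0.0685]
eef_rot: [0.74, 0.673, -0.003, -0.001]
ft_force: [0.5, -0.5, 0.7]
width: 0.0119
```

{"name": "apply_moves", "arguments": {
  "increments": [
    {"grip": 255, "xyz": [8, 0, 0], "rotation": [0, 0, 0]},
    {"grip": 255, "xyz": [18, 0, 0], "rotation": [0, 0, 0]},
    {"grip": 255, "xyz": [28, 0, 0], "rotation": [0, 0, 0]},
    {"grip": 255, "xyz": [38, 0, 0], "rotation": [0, 0, 0]},
    {"grip": 255, "xyz": [45, 0, 0], "rotation": [0, 0, 0]}
  ]
}}

```text
time: 40.6
ee_pos: [0.6145, -0.0907, 0.0684]
eef_rot: [0.739, 0.673, -0.003, -0.001]
ft_force: [-1.0, -1.5, 3.0]
width: 0.0116
```

{"name": "apply_moves", "arguments": {
  "increments": [
    {"grip": 255, "xyz": [1, 0, 0], "rotation": [0, 0, 0]},
    {"grip": 255, "xyz": [3, 0, 0], "rotation": [0, 0, 0]},
    {"grip": 255, "xyz": [4, 0, 0], "rotation": [0, 0, 0]},
    {"grip": 255, "xyz": [5, 0, 0], "rotation": [0, 0, 0]}
  ]
}}

```text
time: 41.1
ee_pos: [0.6149, -0.087, 0.0684]
eef_rot: [0.74, 0.673, -0.004, -0.001]
ft_force: [-1.4, -6.3, 4.6]
width: 0.0119
```

The closed stop is reached (6 N). Releasing and retreating.

{"name": "apply_moves", "arguments": {
  "increments": [
    {"grip": 120, "xyz": [0, 0, 0], "rotation": [0, 0, 0]},
    {"grip": 120, "xyz": [0, 0, 0], "rotation": [0, 0, 0]},
    {"grip": 120, "xyz": [0, 0, 0], "rotation": [0, 0, 0]},
    {"grip": 120, "xyz": [0, 0, -20], "rotation": [0, 0, 0]},
    {"grip": 120, "xyz": [0, 0, -50], "rotation": [0, 0, 0]}
  ]
}}

```text
time: 41.72
ee_pos: [0.615, -0.0865, 0.1196]
eef_rot: [0.74, 0.673, -0.004, -0.001]
ft_force: [0.3, -0.6, 0.4]
width: 0.0452
```

{"name": "apply_moves", "arguments": {
  "increments": [
    {"grip": 120, "xyz": [0, 0, -50], "rotation": [0, 0, 0]},
    {"grip": 120, "xyz": [0, 0, -100], "rotation": [0, 0, 0]},
    {"grip": 120, "xyz": [0, 30, -130], "rotation": [0, 0, 0]},
    {"grip": 120, "xyz": [0, 50, -150], "rotation": [0, 0, 0]},
    {"grip": 120, "xyz": [0, 50, -150], "rotation": [0, 0, 0]}
  ]
}}

```text
time: 42.35
ee_pos: [0.667, -0.09, 0.2714]
eef_rot: [0.739, 0.673, -0.002, -0.001]
ft_force: [0.6, 0.3, -0.8]
width: 0.0459
```

```bash
python3 lock.py pics/w17.png 0.6106 -0.1368 0.068; python3 -c "
from h import *
c=viewer.camera('side'); cv2.imwrite('pics/s15.png',c['img'])
P=cloud(c);Z=P[...,2]
c=viewer.camera('top'); cv2.imwrite('pics/t4.png',c['img']);P=cloud(c);Z=P[...,2]
hsv=cv2.cvtColor(c['img'],cv2.COLOR_BGR2HSV)
t=(Z>.15)&(Z<.172)&(abs(P[...,0]-.484)<.1)&(abs(P[...,1]-.34)<.1);print('handle',cv2.minAreaRect(P[t][:,:2].astype(np.float32)),np.median(P[t][:,2]))
b=(Z>.02)&(Z<.09)&(abs(P[...,0]-.484)<.1)&(abs(P[...,1]-.34)<.1);print('belly',cv2.minEnclosingCircle(P[b][:,:2].astype(np.float32)))
"
```

```text
847 [0.0355 0.0577 0.0673 0.0682 0.069 ]
ringtop ((0.6264032125473022, 0.028480615466833115), 0.026771103963255882)
ridge 449 ((0.6150360703468323, -0.08620716631412506), (0.011768153868615627, 0.03247598558664322), 84.45013427734375) 0.07480863351691636
t 42.4 now [ 0.666 -0.09   0.27 ] psi 84.7 q1,q7 [0.6  1.31] w 0.0461 F [-0.4 -0.  -0.5]
shift [-51.2 -49.5 202.5] rot [-0.4  0.2  0.1]
handle ((0.4833747446537018, 0.341880738735199), (0.01599748805165291, 0.07950852066278458), 73.50382995605469) 0.16374724534528462
belly ((0.4716114401817322, 0.34243738651275635), 0.06727846711874008)
```

View pics/w17.png

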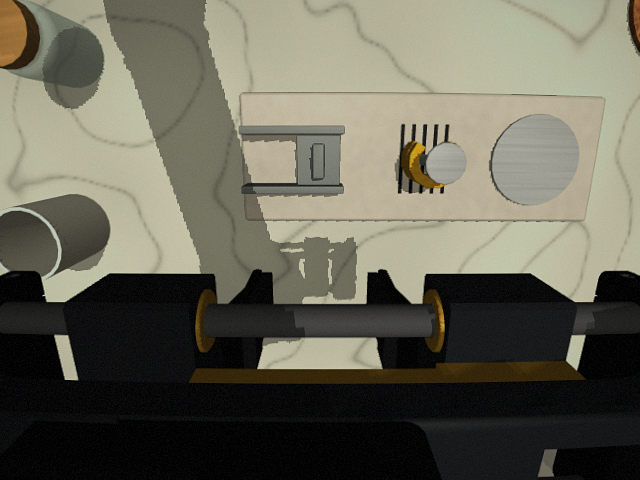

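View pics/s15.png

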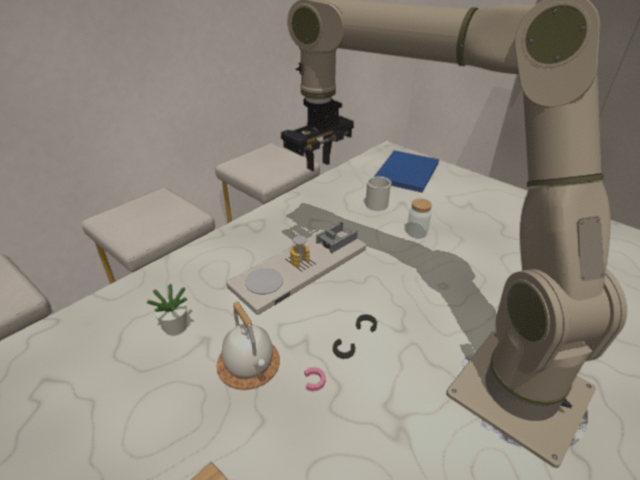

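View pics/t4.png

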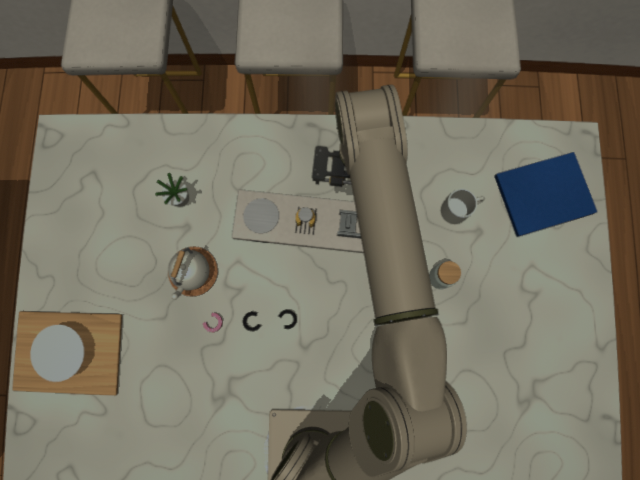

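Final views: the teapot is on the trivet (top px (193,271)), three rings are on the post, the cover is over the button (wrist px (318,160)), and the jar, mug and plant are where they were. Handing in.

```bash
python3 -c "
from h import *
print(r.close_job()); print(r.read_state()['time'])"
```

```text
the job is handed in; nothing more can be done
None
the job is handed in; nothing more can be done
```

The job is done and handed in at about 42 s on the robot's clock. The hand-in gives no verdict, so I rely on the checks below.

**What I did:**
- I moved the teapot onto the trivet.
- I threaded three brass rings onto the post from its far side. No fourth brass ring appeared in any view, and I left the black and pink lookalikes alone.
- I slid the lock to its open stop, pressed the start button to its bottom stop (26 N) and let it go. I then slid the lock back to its closed stop (6 N).

**What the last checks showed:**
- **Teapot:** the centre of its handle is within about 2 mm of the trivet's centre, and its height fits a teapot standing upright. A rough circle fit of the whole pot was about 12 mm off in x, because it included the spout.
- **Rings:** the stack lies flat with its top at 0.068 m, within about 1 mm of the post head's axis.
- **Lock and button:** the lock's ridge is back at its closed position. The button was up when seen just before the cover slid over it.
- **Jar, mug and plant:** they look unmoved in the final pictures; I did not measure them again.
- **Robot:** it is clear of everything, with the tool about 27 cm above the worktop.

The top and wrist cameras disagreed by about 2 mm in x, so I aimed between the two. No other check failed.

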